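Index the blank carousel and load the drill vice

TASK

Turn the green turntable (the posts on its rim are there to push) until the brass blank with the red top stands at the yellow pointer, and leave the turntable there. Then draw that blank straight up out of its slot and lower it, without dropping it, upright into the middle of the open gap of the blue drill vice, down onto the vice floor, and let go. Keep the other two blanks in their slots and leave the chuck key and the oil bottle alone.

Things in the scene. Friction and masses are not known exactly. Their poses are not given: they have to be found in the camera images.
- foot: fixed dark round foot of the carousel, radius 105, standing on the bench; origin on the turntable's axis at bench level. A fixed yellow block (30 x 14, top 34 above the bench) on its own -x side, 136 to 166 from the axis, is the pointer. Its yaw gives the pointer's direction.
- turntable: green disc, radius 128, 12 thick, top 34 above the bench; origin on its axis at its underside. Turns without limit both ways; friction (about 2 N at the rim) stops it when not pushed. Eight upright steel posts, 14 diameter, tops 64 above the bench, at radius 115, at 22.5, 67.5, 112.5 ... degrees from own +x. The marked blank is at the pointer when the disc's yaw equals the foot's yaw.
- slot_marked (a point): point on the disc, turning with it: centre of the marked blank when fully seated, 60 from the axis on the disc's own -x, 66.5 above the bench. Black slotted holders, 28 tall (tops 62 above the bench), stand at radius 60 on own -x, -y, +x and +y (empty); outside 27 radially x 66; slot 11 x 58, long along the tangent, open at the top, its floor the disc.
- slot_plain1 (a point): the same for the first plain blank (turntable's own -y)
- slot_plain2 (a point): the same for the second plain blank (turntable's own +x)
- pickup_point (a point): fixed point 60 from the turntable's axis towards the pointer, 66.5 above the bench: where slot_marked lies when the marked blank is at the pointer
- marked_mid (a point): centre of the loose brass blank with a red band along its top 10: 8 thick (own x), 55 wide (own y), 65 tall (own z, up), about 0.24 kg. Seated, its lower edge stands on the disc at 34 and its top is 99 above the bench, 37 above the holder.
- plain1_mid (a point): centre of a loose plain brass blank of the same size, in its slot (stays there)
- plain2_mid (a point): centre of the other loose plain brass blank (stays there)
- vice: fixed blue drill vice, 170 long (own x), 90 wide (own y); origin under its centre at bench level. Between its two steel-faced jaws is a fixed gap, 14 wide along own x, running all 90 along own y, open at the top: jaw tops 62 above the bench, gap floor 28. A screw with a cross handle sticks out to own -x.
- vice_gap (a point): point in the middle of the vice gap 60.5 above the bench: where the centre of the blank lies when it stands upright on the gap floor; axes as the vice
- chuck_key: loose dark steel T-shaped chuck key, about 110 x 82 x 12, lying near the vice's own -x end; origin under its shank
- oil_bottle: loose yellow oil bottle, diameter 42, 125 tall, standing beyond the vice's own +x end; origin at the centre of its underside
- blank_marked: the marked blank again, origin at the centre of its lower edge

How it is judged:
By the outcome, as a careful person would: the job done as asked, in the order asked, and still so for the second after the job is handed in, with the robot touching nothing.
It also fails if it takes over 72 s, if anything falls off the work surface, if the arm or the gripper's body presses on something with over 40 N, if the wrist force passes 120 N, or if a joint passes its speed limit or range.

ROBOT

A 6-joint arm with a two-finger parallel gripper is mounted at the origin on the work surface. World frame = base frame: x ahead of the robot, y to its left, z up, the work surface at z = 0. Lengths are in m, angles in degrees, forces in N, time in s.
With the tool pointing down it reaches from about 0.3 to 0.75 m from the base axis. Payload 8.5 kg.
Tool frame: the origin (TCP) lies at the very end of the fingers, on their centre line; the grasp point (between the pads) lies 19 mm behind it (env.grip_depth is the z of the grasp point in the tool frame, in m); z points along the fingers, y is the direction in which the jaws open and shut (so a half turn about z gives the same grasp; the last joint's range is limited). The gripper opens to 85 mm and grips with 20 to 120 N. Pads are 22 mm wide; open, the fingers measure 114 mm over their backs; the gripper's body (76 mm by 85 mm) begins 54 mm behind the grasp point. The pads swing forward as they close: fully open they stand 13 mm farther back than shut.
Start: joints at [-84.7, 21.807, 74.336, -0, 83.858, -12.336], TCP at [0.167, -0.524, 0.231] pointing down, gripper open.
Joint ranges: [-178.18, 178.18], [-50.72, 133.34], [12.68, 142.11], [-81.47, 261.47], [9.98, 163.14], [-165.26, 165.26]. Speed limits (degrees/s): [136.94, 136.94, 180, 180, 180, 180].

INTERFACE

Orientations are given as a 3x3 rotation matrix whose columns are the frame's x, y, z axes.
In Python, from rig import env gives the robot as it stands.
- The arm moves only by the tool apply_moves, never from a script. Its argument "plan" is a list of rows, each an object of numbers: "tx", "ty", "tz": the shift along the world's x, y, z in mm; "rx", "ry", "rz": the turn, a rotation vector about the world's x, y, z in rad; "jaw": the opening, from -1 (shut) to 1 (fully open). A call has 1 to 12 rows; each row is the pose to reach, as a shift and turn from the pose measured when the call began; what a row does not reach only later rows make up. A row lasts 1/10 s, in which the tool goes at most 50 mm and 8.59 degrees, less where a joint would pass 70% of its speed; a pose out of reach is approached as far as the arm can. A call with a gripper value outside its range is refused whole. The fingers move at their own pace and stop on an object; "grip_force" is the grip in N (left out, the last holds). Time passes only in rows, so rows that repeat a pose let the fingers close. It gives the time, the measured TCP pose, the force and the opening at its end, in the units of the state.
- env.observe(): the state, without advancing time (a new reading comes with each control period).
- env.get_image(name): name is "scene" or "top" or "wrist"; returns a dict with "image" (480x640x3 uint8, red, green, blue), "intrinsics" (3x3 intrinsics, pixels), "k1" (the pictures are not rectified: a ray, as slopes to the right and down, at radius r is drawn at 1 + k1 r^2 times it, then the intrinsics apply), "world_from_camera" (4x4, takes a point from camera to world coordinates). Camera axes: x right, y up, looking along -z (the intrinsics and any distortion apply to the point x, -y, -z); pixel columns grow to the right and rows downward; lengths in m; the calibration is good to about 2 mm. A picture is of the moment at which its call begins. There is no depth.
- env.close_job(): hands the job in, once; it reports no verdict.
The state is a dict: "time_s": time; "q": joint angles; "qvel": joint speeds; "joint_efforts": joint torques, N m; "position": TCP position; "tool_rot": TCP orientation; "ft_force": force on the tool from outside, world axes, zero at the start; "wrist_torque": the same for the moment, N m; "grip_width": finger opening in m.
Only numpy, scipy, OpenCV 4.12 (cv2) and the standard library are available. Lean on these libraries where they do the work, as an engineer would, in place of code of your own. Each camera call takes 0.05 s, during which the arm holds its last target.

## Working session

There is one attempt and no reset: what is moved stays moved. The work goes in short steps, Python scripts to look and compute and a tool call to move; the robot and the scene stay as the last step left them, time stands still between calls to the robot, and variables do not carry over. Pictures are saved under pics/ and viewed, and the job is handed in when it is done.

Besides the shell and the picture viewer there is one more tool, called after ">>>" as name(argument=value, ...), one argument or row to a line, values as JSON. apply_moves: Moves the arm, as the interface text tells. Its arguments: {"type":"object","properties":{"plan":{"type":"array","items":{"type":"object","properties":{"tx":{"type":"number"},"ty":{"type":"number"},"tz":{"type":"number"},"rx":{"type":"number"},"ry":{"type":"number"},"rz":{"type":"number"},"jaw":{"type":"number"}}}},"grip_force":{"type":"number"}},"required":["plan"]}

```bash
ls; mkdir -p pics; python3 - <<'E'
from rig import env
import cv2
print(env.observe())
for n in ["scene","top","wrist"]:
    d=env.get_image(n); cv2.imwrite(f"pics/{n}0.png",d["image"][:,:,::-1])
    print(n,d["intrinsics"].tolist(),d["k1"],d["world_from_camera"].round(4).tolist())
E
```

```text
pics
{'time_s': 0.0, 'q': array([-8.46992767e+01,  2.18396751e+01,  7.43859457e+01,  6.32683101e-04,
        8.38587117e+01, -1.23369086e+01]), 'qvel': array([-0.17390688, -0.0585259 , -0.0080666 ,  0.0449989 , -0.06046466,
       -0.06790176]), 'joint_efforts': array([-4.68794879e-04, -4.48458660e+01, -2.31280589e+01, -1.89915290e-04,
        4.79581198e-03,  2.40198453e-06]), 'position': array([ 0.16660911, -0.52383769,  0.23071709]), 'tool_rot': array([[ 9.52992246e-01,  3.02994659e-01, -1.25044793e-04],
       [ 3.02994511e-01, -9.52991173e-01,  1.46659930e-03],
       [ 3.25205172e-04, -1.43554565e-03, -9.99998917e-01]]), 'ft_force': array([0.70432405, 0.56742774, 0.79116396]), 'wrist_torque': array([ 0.03140668, -0.11657939,  0.02470329]), 'grip_width': 0.08559995973573667}
scene [[523.0463203828015, 0.0, 307.5156602698504], [0.0, 523.0463203828015, 241.05054953504586], [0.0, 0.0, 1.0]] 0.044208399408544784 [[0.7895, -0.4262, 0.4416, 0.9487], [0.6135, 0.5291, -0.5862, -0.4616], [0.0163, 0.7338, 0.6792, 0.6228], [0.0, 0.0, 0.0, 1.0]]
top [[441.15508455790155, 0.0, 319.37461506671804], [0.0, 441.15508455790155, 240.95092323124896], [0.0, 0.0, 1.0]] -0.000981214848216341 [[0.0259, 0.9867, -0.1604, 0.4536], [-0.9988, 0.0323, 0.0374, 0.0303], [0.0421, 0.1593, 0.9863, 0.8694], [0.0, 0.0, 0.0, 1.0]]
wrist [[369.3969378241013, 0.0, 319.8443639917316], [0.0, 369.3969378241013, 240.1158500413757], [0.0, 0.0, 1.0]] -0.02760006797342949 [[0.3024, 0.9108, 0.2812, 0.2388], [-0.9532, 0.2895, 0.0872, -0.5001], [-0.002, -0.2944, 0.9557, 0.3742], [0.0, 0.0, 0.0, 1.0]]
```

View pics/scene0.png

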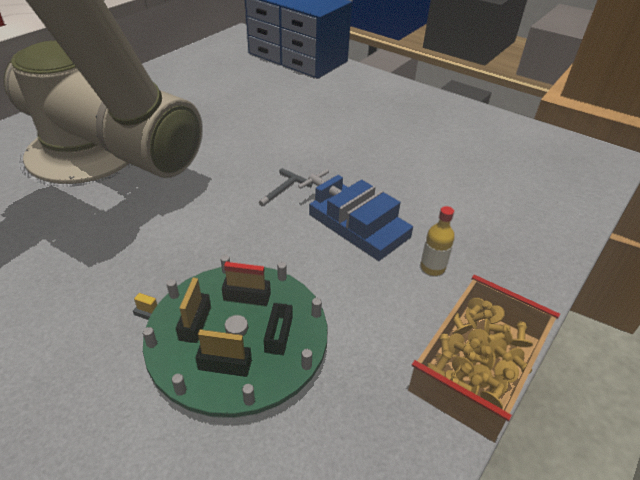

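View pics/top0.png

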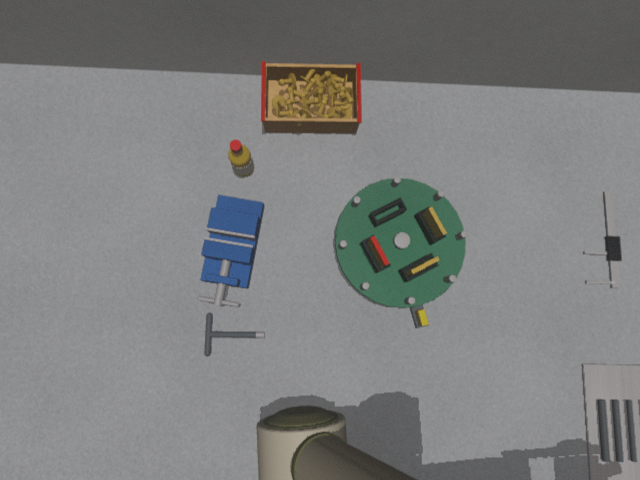

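View pics/wrist0.png

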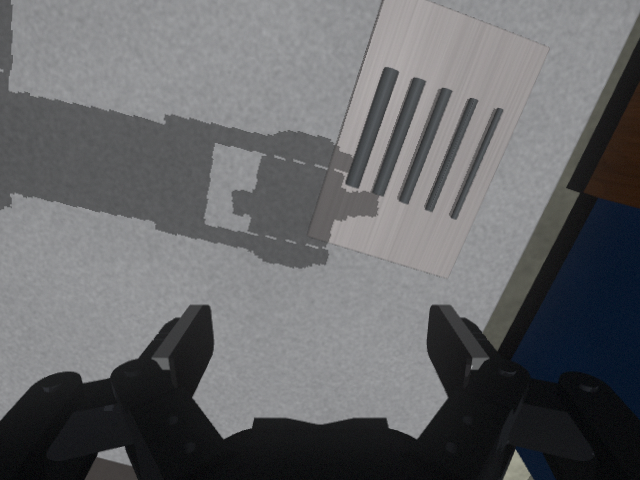

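The top view shows the turntable hub at about (402,241), the red blank at (377,252), the pointer at (420,317) and the vice gap at about (232,240). Next I measure them.

```bash
cat > h.py <<'E'
from rig import env
import cv2, numpy as np
def cam(n): return env.get_image(n)
def cast(d,uv,z):
    uv=np.asarray(uv,float).reshape(-1,2); K=d["intrinsics"]; k=d["k1"]
    p=(uv-[K[0,2],K[1,2]])/[K[0,0],K[1,1]]
    s=p.copy()
    for _ in range(20): s=p/(1+k*(s**2).sum(1,keepdims=True))
    T=d["world_from_camera"]; r=np.c_[s[:,0],-s[:,1],-np.ones(len(s))]@T[:3,:3].T
    o=T[:3,3]; t=(z-o[2])/r[:,2]
    return o+r*t[:,None]
def proj(d,P):
    T=d["world_from_camera"];K=d["intrinsics"]; c=(np.atleast_2d(P)-T[:3,3])@T[:3,:3]
    s=np.c_[c[:,0],-c[:,1]]/-c[:,2:]; s=s*(1+d["k1"]*(s**2).sum(1,keepdims=True))
    return s*[K[0,0],K[1,1]]+[K[0,2],K[1,2]]
def mask(d,lo,hi):
    return cv2.inRange(cv2.cvtColor(d["image"],cv2.COLOR_RGB2HSV),np.array(lo),np.array(hi))
def blobs(m,amin=10):
    cs,_=cv2.findContours(m,cv2.RETR_EXTERNAL,cv2.CHAIN_APPROX_NONE)
    return sorted([c[:,0,:] for c in cs if cv2.contourArea(c)>=amin],key=lambda c:-cv2.contourArea(c))
def circ(P):
    A=np.c_[2*P[:,:2],np.ones(len(P))]; b=(P[:,:2]**2).sum(1)
    x=np.linalg.lstsq(A,b,rcond=None)[0]; return x[:2],np.sqrt(x[2]+x[:2]@x[:2])
def rect(P):
    r=cv2.minAreaRect((P[:,:2]*1000).astype(np.float32)); return r
E
python3 - <<'E'
from h import *
np.set_printoptions(precision=4,suppress=True)
for n in ["top","scene"]:
    d=cam(n); print(n)
    g=blobs(mask(d,[60,80,30],[90,255,255]),500)
    if g:
        P=cast(d,cv2.convexHull(g[0].astype(np.int32))[:,0],.034); c,r=circ(P); print("disc",c,r, np.abs(np.hypot(*(P[:,:2]-c).T)-r).max())
    rm=mask(d,[0,150,90],[6,255,255])|mask(d,[174,150,90],[180,255,255])
    for b in blobs(rm,8): print("red",b.mean(0),len(b),rect(cast(d,b,.099)))
    for b in blobs(mask(d,[20,120,90],[32,255,255]),8): print("yel",b.mean(0),rect(cast(d,b,.034)))
    for b in blobs(mask(d,[105,120,30],[120,255,255]),30): print("blue",b.mean(0),cv2.boundingRect(b),rect(cast(d,b,.062)))
    im=d["image"][:,:,::-1]
    a,b=((180,300,170,290),(330,480,170,335)) if n=="top" else ((170,270,240,430),(255,420,120,340))
    for i,q in enumerate((a,b)):
        cv2.imwrite(f"pics/{n}crop{i}.png",cv2.resize(im[q[0]:q[1],q[2]:q[3]] if n=="scene" else im[q[2]:q[3],q[0]:q[1]],None,fx=3.5,fy=3.5,interpolation=cv2.INTER_NEAREST))
E
```

```text
top
disc [ 0.5942 -0.1575] 0.12548262402657318 0.0008261386550861977
red [263.2562  90.7603] 121 ((858.9650268554688, 112.95629119873047), (115.90457916259766, 7.010316371917725), 1.600557565689087)
red [358.4463  92.2479] 121 ((864.5513916015625, -64.15071105957031), (118.96712493896484, 7.634398460388184), 0.6386215686798096)
red [379.1475 250.2459] 61 ((565.5154418945312, -105.55380249023438), (55.454429626464844, 9.462514877319336), 28.626178741455078)
red [235.0357 145.    ] 28 ((751.0262451171875, 159.16062927246094), (18.702157974243164, 17.767837524414062), 21.87383270263672)
yel [310.4068  96.0281] ((893.155029296875, 20.034805297851562), (104.94740295410156, 163.8798370361328), 1.2216966152191162)
yel [238.9254 155.4776] ((754.1546630859375, 161.00039672851562), (37.66590118408203, 40.109092712402344), 21.906402587890625)
yel [424.0517 264.9828] ((549.8036499023438, -205.03146362304688), (9.872722625732422, 59.292415618896484), 28.989768981933594)
yel [422.375 317.05 ] ((450.3909606933594, -199.50372314453125), (29.629329681396484, 14.184733390808105), 16.671815872192383)
y
[... 3139 characters left out ...]
[344.8624  16.3188] (261, 0, 169, 43) ((104.40216064453125, 842.7210083007812), (520.9019165039062, 318.5146484375), 40.51298141479492)
blue [374.5631 208.5825] (350, 193, 50, 32) ((622.72412109375, 158.9925079345703), (87.89334869384766, 38.4201545715332), 81.97564697265625)
blue [388.04 233.02] (365, 217, 47, 33) ((673.8092651367188, 119.79244995117188), (81.2481918334961, 33.64616012573242), 82.03890228271484)
blue [338.6738 197.0142] (310, 180, 61, 34) ((557.6632080078125, 153.54736328125), (117.6140365600586, 37.91619110107422), 79.76058959960938)
blue [329.   182.38] (317, 176, 25, 14) ((518.8966064453125, 169.37429809570312), (55.41769790649414, 10.761011123657227), 81.56493377685547)
```

View pics/topcrop0.png

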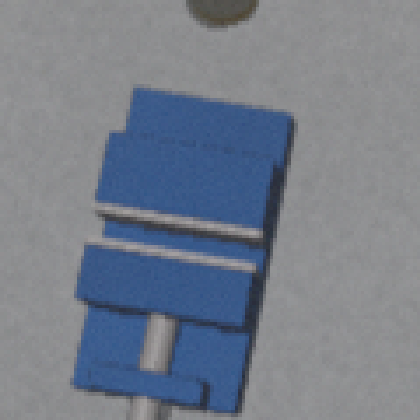

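View pics/topcrop1.png

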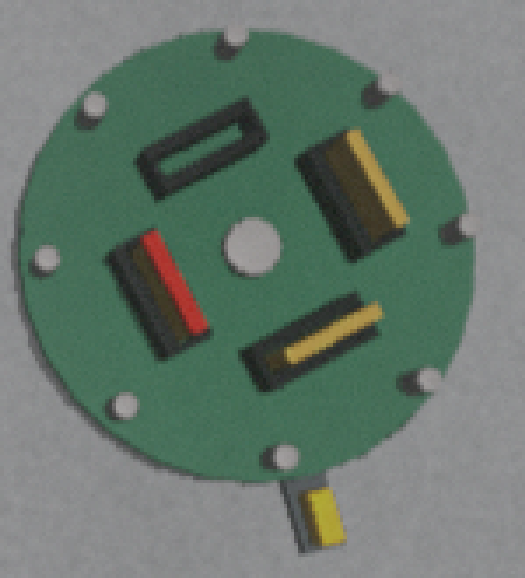

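View pics/scenecrop0.png

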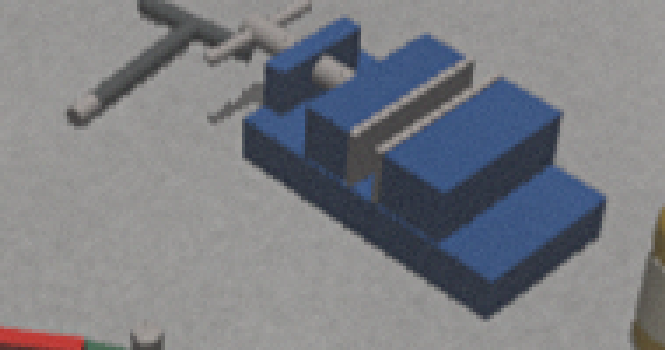

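```bash
python3 - <<'E'
from h import *
np.set_printoptions(precision=4,suppress=True)
for n in ["top","scene"]:
    d=cam(n); print(n)
    for thr in (150,):
        m=mask(d,[0,0,thr],[180,45,255])
        C=np.array([.5942,-.1575])
        for b in blobs(m,8):
            P=cast(d,b,.064)[:,:2]; c=(P.max(0)+P.min(0))/2
            v=c-C
            if np.hypot(*v)<.15: print("post",b.mean(0),c,"r %.4f ang %.2f sz"%(np.hypot(*v),np.degrees(np.arctan2(v[1],v[0]))),P.ptp(0) if hasattr(P,'ptp') else np.ptp(P,0))
            P=cast(d,b,.062)[:,:2]
            if np.hypot(*(P.mean(0)-[.58,.16]))<.06: print("steel",b.mean(0),rect(P))
E
```

```text
top
post [401.7297 239.7838] [ 0.5923 -0.1535] r 0.0044 ang 115.59 sz [0.0247 0.0245]
steel [228.     241.4362] ((578.517822265625, 167.71653747558594), (85.99703979492188, 2.7779650688171387), 81.85460662841797)
steel [224.1786 267.5   ] ((530.259521484375, 172.02084350585938), (4.17751407623291, 24.408592224121094), 84.02230834960938)
post [365.1538 285.3846] [ 0.5048 -0.0859] r 0.1146 ang 141.28 sz [0.0091 0.0074]
post [411.     300.0833] [ 0.4808 -0.1706] r 0.1142 ang -173.42 sz [0.0073 0.0074]
post [342.8182 243.1818] [ 0.5821 -0.0441] r 0.1140 ang 96.08 sz [0.0076 0.0075]
post [356.4167 199.5   ] [ 0.666  -0.0673] r 0.1153 ang 51.47 sz [0.006  0.0076]
post [451.8333 277.8333] [ 0.5232 -0.2475] r 0.1146 ang -128.29 sz [0.0075 0.0075]
scene
post [147.704 388.216] [ 0.5591 -0.3016] r 0.1483 ang -103.70 sz [0.5876 0.2492]
post [235.6863 323.4314] [ 0.6099 -0.1674] r 0.0185 ang -32.29 sz [0.0265 0.0275]
post [133.9802 340.8911] [ 0.5289 -0.2681] r 0.1285 ang -120.54 sz [0.0343 0.023 ]
post [150.5714 286.9048] [ 0.4732 -0.1934] r 0.1262 ang -163.47 sz [0.0488 0.0332]
post [138.6066 323.3115] [ 0.5073 -0.2478] r 0.1254 ang -133.88 sz [0.0214 0.022 ]
post [247.3043 388.3478] [ 0.6885 -0.2299] r 0.1189 ang -37.49 sz [0.0103 0.0104]
post [306.55 352.7 ] [ 0.7128 -0.1456] r 0.1192 ang 5.72 sz [0.0099 0.0104]
post [177. 378.] [ 0.612  -0.2723] r 0.1162 ang -81.16 sz [0.01   0.0099]
post [146.3846 330.1923] [ 0.5263 -0.2477] r 0.1129 ang -126.95 sz [0.0123 0.0109]
post [174.3043 259.8696] [ 0.4548 -0.1382] r 0.1407 ang 172.10 sz [0.0196 0.0286]
post [168.4074 281.5556] [ 0.4825 -0.1722] r 0.1127 ang -172.51 sz [0.0145 0.0133]
post [199.6154 268.4103] [ 0.496  -0.1279] r 0.1026 ang 163.24 sz [0.0125 0.0249]
```

>>> apply_moves(
  plan=[
    {"tx":28,"ty":36,"rz":-0.08,"jaw":0.2},
    {"tx":62,"ty":80,"rz":-0.18,"jaw":0.2},
    {"tx":96,"ty":124,"rz":-0.28,"jaw":0.2},
    {"tx":130,"ty":168,"rz":-0.38,"jaw":0.2},
    {"tx":164,"ty":212,"rz":-0.48,"jaw":0.2},
    {"tx":198,"ty":256,"rz":-0.58,"jaw":0.2},
    {"tx":232,"ty":300,"rz":-0.68,"jaw":0.2},
    {"tx":266,"ty":344,"rz":-0.78,"jaw":0.2},
    {"tx":300,"ty":388,"rz":-0.88,"jaw":0.2},
    {"tx":338,"ty":438,"rz":-0.98,"jaw":0.2},
    {"tx":338,"ty":438,"rz":-0.98,"jaw":0.2},
    {"tx":338,"ty":438,"rz":-0.98,"jaw":0.2},
  ],
)

```text
validation failed for argument at $.pl...
```

>>> apply_moves(
  plan=[
    {"tx":28,"ty":36,"tz":0,"rx":0,"ry":0,"rz":-0.08,"jaw":0.2},
  ],
)

```text
time_s: 0.45
position: [0.193, -0.4903, 0.2305]
tool_rot: [[0.975, 0.221, -0.001], [0.221, -0.975, -0.0], [-0.001, 0.0, -1.0]]
ft_force: [1.2, 0.7, 0.8]
grip_width: 0.0732
```

```bash
python3 -c "
from rig import env
o=env.observe(); print(o['time_s'],o['position'],o['grip_width'],o['q'])"
```

```text
0.45 [ 0.19295    -0.49033255  0.23045638] 0.07319300571721843 [-8.13867469e+01  1.95202966e+01  7.80594937e+01 -3.59887999e-02
  8.24015046e+01 -4.13745994e+00]
```

>>> apply_moves(
  plan=[
    {"tx":31,"ty":40,"tz":0,"rx":0,"ry":0,"rz":-0.09,"jaw":0.2},
    {"tx":62,"ty":80,"tz":0,"rx":0,"ry":0,"rz":-0.18,"jaw":0.2},
    {"tx":93,"ty":120,"tz":0,"rx":0,"ry":0,"rz":-0.27,"jaw":0.2},
    {"tx":124,"ty":160,"tz":0,"rx":0,"ry":0,"rz":-0.36,"jaw":0.2},
    {"tx":155,"ty":200,"tz":0,"rx":0,"ry":0,"rz":-0.45,"jaw":0.2},
    {"tx":186,"ty":240,"tz":0,"rx":0,"ry":0,"rz":-0.54,"jaw":0.2},
    {"tx":217,"ty":280,"tz":0,"rx":0,"ry":0,"rz":-0.63,"jaw":0.2},
    {"tx":248,"ty":320,"tz":0,"rx":0,"ry":0,"rz":-0.72,"jaw":0.2},
    {"tx":279,"ty":360,"tz":0,"rx":0,"ry":0,"rz":-0.81,"jaw":0.2},
    {"tx":311,"ty":405,"tz":0,"rx":0,"ry":0,"rz":-0.9,"jaw":0.2},
    {"tx":311,"ty":405,"tz":0,"rx":0,"ry":0,"rz":-0.9,"jaw":0.2},
    {"tx":311,"ty":405,"tz":0,"rx":0,"ry":0,"rz":-0.9,"jaw":0.2},
  ],
)

```text
time_s: 1.65
position: [0.5044, -0.0842, 0.2302]
tool_rot: [[0.782, -0.624, -0.001], [-0.624, -0.782, 0.0], [-0.001, 0.0, -1.0]]
ft_force: [-0.5, -0.3, -0.4]
grip_width: 0.0513
```

```bash
python3 - <<'E'
from h import *
o=env.observe(); print(o['time_s'],o['position'],o['grip_width'],o['q'],o['tool_rot'])
d=cam("wrist"); cv2.imwrite("pics/wrist1.png",d["image"][:,:,::-1])
print(proj(d,[[.5044,-.0856,.064],o['position']]))
E
```

```text
1.65 [ 0.5043591  -0.08418612  0.2301971 ] 0.05125678207564213 [-2.27569040e+01  1.80014074e+01  8.04107521e+01 -7.95323639e-03
  8.16504206e+01  1.05843128e+02] [[ 7.81532205e-01 -6.23863998e-01 -1.06032825e-03]
 [-6.23864076e-01 -7.81532806e-01  2.95850183e-04]
 [-1.01325159e-03  4.30284260e-04 -9.99999394e-01]]
[[322.61470866 215.80138375]
 [323.10155198 307.71013731]]
```

View pics/wrist1.png

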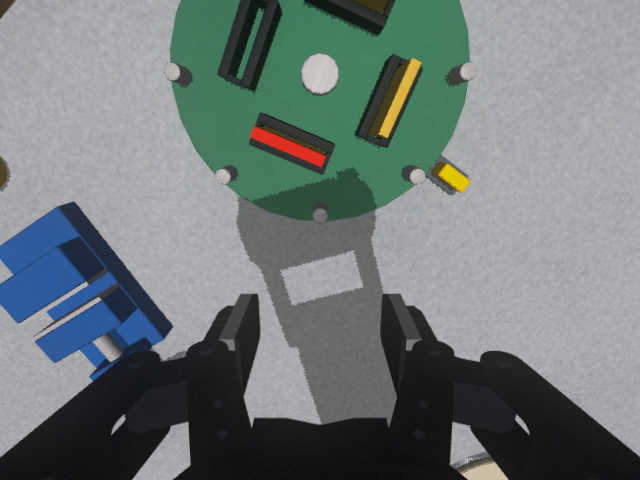

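The wrist view shows the post at (320,213), matching its projection at (323,216). Next I go down and straddle it.

>>> apply_moves(
  plan=[
    {"tx":0,"ty":-1,"tz":-45,"rx":0,"ry":0,"rz":0,"jaw":0.2},
    {"tx":0,"ty":-1,"tz":-90,"rx":0,"ry":0,"rz":0,"jaw":0.2},
    {"tx":0,"ty":-1,"tz":-130,"rx":0,"ry":0,"rz":0,"jaw":0.2},
    {"tx":0,"ty":-1,"tz":-165,"rx":0,"ry":0,"rz":0,"jaw":0.1},
    {"tx":0,"ty":-1,"tz":-185,"rx":0,"ry":0,"rz":0,"jaw":0},
    {"tx":0,"ty":-1,"tz":-186,"rx":0,"ry":0,"rz":0,"jaw":-0.3},
    {"tx":0,"ty":-1,"tz":-186,"rx":0,"ry":0,"rz":0,"jaw":-0.58},
    {"tx":0,"ty":-1,"tz":-186,"rx":0,"ry":0,"rz":0,"jaw":-0.58},
    {"tx":0,"ty":-1,"tz":-186,"rx":0,"ry":0,"rz":0,"jaw":-0.58},
    {"tx":0,"ty":-1,"tz":-186,"rx":0,"ry":0,"rz":0,"jaw":-0.58},
  ],
  grip_force=25,
)

```text
time_s: 2.7
position: [0.5041, -0.0866, 0.0452]
tool_rot: [[0.781, -0.625, 0.0], [-0.625, -0.781, -0.001], [0.001, 0.0, -1.0]]
ft_force: [-0.4, -0.4, -0.7]
grip_width: 0.0181
```

```bash
python3 - <<'E'
from h import *
o=env.observe(); print(o['time_s'],o['position'],o['grip_width'],o['ft_force'])
p=o['position']; C=np.array([.5942,-.1575]); v=p[:2]-C; a0=np.degrees(np.arctan2(v[1],v[0])); print(a0,np.hypot(*v))
print("yaw",np.degrees(np.arctan2(o['tool_rot'][1,1],o['tool_rot'][0,1])))
for k in range(1,13):
    a=np.radians(141.4+77.5*k/12); q=C+.115*np.array([np.cos(a),np.sin(a)])
    print(k,((q-p[:2])*1000).round(1),round(np.radians(77.5*k/12),3))
d=cam("wrist"); cv2.imwrite("pics/wrist2.png",d["image"][:,:,::-1])
E
```

```text
2.7 [ 0.50409724 -0.08663262  0.0451744 ] 0.018094140109405705 [-0.44370228 -0.39226647 -0.68866528]
141.8143337691598 0.11463286112692758
yaw -128.6924707858388
1 [-7.3 -9.7] 0.113
2 [-13.5 -21. ] 0.225
3 [-18.5 -33. ] 0.338
4 [-22.1 -45.5] 0.451
5 [-24.2 -58.2] 0.564
6 [-24.9 -71.2] 0.676
7 [-24.1 -84.1] 0.789
8 [-21.9 -96.9] 0.902
9 [ -18.3 -109.3] 1.014
10 [ -13.3 -121.2] 1.127
11 [  -7.  -132.6] 1.24
12 [   0.6 -143.1] 1.353
```

View pics/wrist2.png

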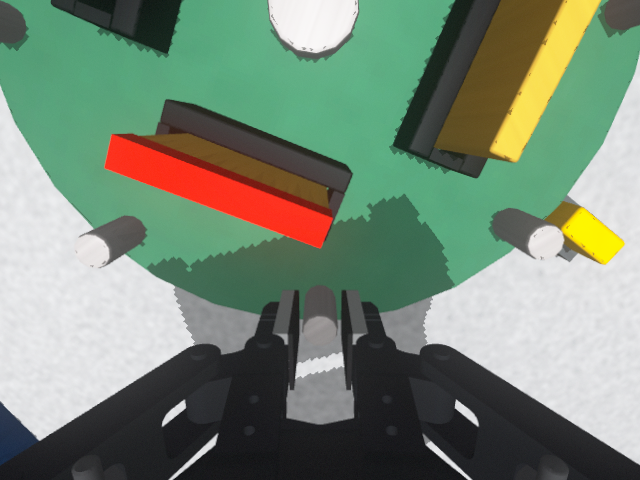

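The post sits between the pads at (320,315). Now I turn the disc along the arc.

>>> apply_moves(
  plan=[
    {"tx":-3.6,"ty":-4.8,"tz":0,"rx":0,"ry":0,"rz":0.056,"jaw":-0.58},
    {"tx":-7.3,"ty":-9.7,"tz":0,"rx":0,"ry":0,"rz":0.113,"jaw":-0.58},
    {"tx":-10.5,"ty":-15.2,"tz":0,"rx":0,"ry":0,"rz":0.169,"jaw":-0.58},
    {"tx":-13.5,"ty":-21,"tz":0,"rx":0,"ry":0,"rz":0.225,"jaw":-0.58},
    {"tx":-16.1,"ty":-27,"tz":0,"rx":0,"ry":0,"rz":0.282,"jaw":-0.58},
    {"tx":-18.5,"ty":-33,"tz":0,"rx":0,"ry":0,"rz":0.338,"jaw":-0.58},
    {"tx":-20.4,"ty":-39.2,"tz":0,"rx":0,"ry":0,"rz":0.395,"jaw":-0.58},
    {"tx":-22.1,"ty":-45.5,"tz":0,"rx":0,"ry":0,"rz":0.451,"jaw":-0.58},
    {"tx":-23.3,"ty":-51.8,"tz":0,"rx":0,"ry":0,"rz":0.507,"jaw":-0.58},
    {"tx":-24.2,"ty":-58.2,"tz":0,"rx":0,"ry":0,"rz":0.564,"jaw":-0.58},
    {"tx":-24.7,"ty":-64.7,"tz":0,"rx":0,"ry":0,"rz":0.62,"jaw":-0.58},
    {"tx":-24.9,"ty":-71.2,"tz":0,"rx":0,"ry":0,"rz":0.676,"jaw":-0.58},
  ],
)

```text
time_s: 3.95
position: [0.4794, -0.1578, 0.0453]
tool_rot: [[1.0, 0.003, 0.001], [0.003, -1.0, -0.0], [0.001, 0.0, -1.0]]
ft_force: [1.1, 1.4, 0.7]
grip_width: 0.018
```

```bash
python3 - <<'E'
from h import *
o=env.observe(); print(o['time_s'],o['position'],o['grip_width'],o['ft_force'])
p=o['position']; C=np.array([.5942,-.1575]); v=p[:2]-C; a0=np.degrees(np.arctan2(v[1],v[0])); print(a0,np.hypot(*v))
yw=np.degrees(np.arctan2(o['tool_rot'][1,1],o['tool_rot'][0,1]));print("yaw",yw)
for k in range(1,13):
    A=180.15+38.75*k/12
    a=np.radians(A); q=C+.115*np.array([np.cos(a),np.sin(a)])
    print(k,((q-p[:2])*1000).round(1),round(np.radians(A-270-yw),3))
d=cam("wrist"); cv2.imwrite("pics/wrist3.png",d["image"][:,:,::-1])
E
```

```text
3.95 [ 0.47942506 -0.1577781   0.04534954] 0.017958445222556938 [1.06970701 1.43489799 0.73323648]
-179.86117444051607 0.11477527464313018
yaw -89.81784293853339
1 [-0.  -6.5] 0.056
2 [  0.5 -13. ] 0.112
3 [  1.5 -19.4] 0.169
4 [  2.8 -25.7] 0.225
5 [  4.4 -32. ] 0.281
6 [  6.4 -38.2] 0.338
7 [  8.7 -44.2] 0.394
8 [ 11.4 -50.1] 0.45
9 [ 14.4 -55.8] 0.507
10 [ 17.7 -61.4] 0.563
11 [ 21.4 -66.8] 0.619
12 [ 25.3 -71.9] 0.676
```

View pics/wrist3.png

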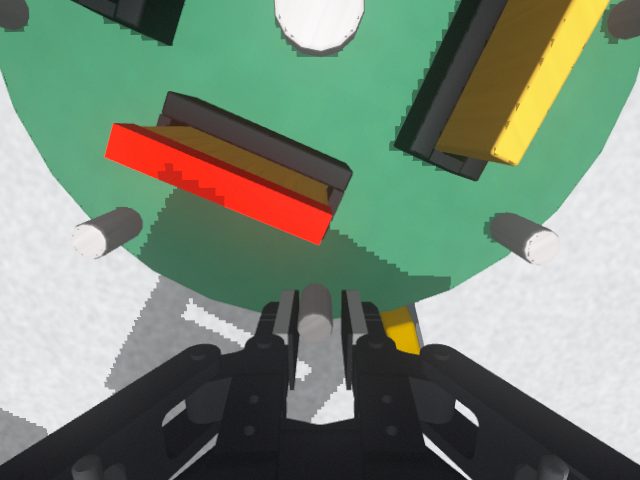

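The disc follows and the post is at (315,315) between the pads. I continue.

>>> apply_moves(
  plan=[
    {"tx":0,"ty":-6.5,"tz":0,"rx":0,"ry":0,"rz":0.056,"jaw":-0.58},
    {"tx":0.5,"ty":-13,"tz":0,"rx":0,"ry":0,"rz":0.112,"jaw":-0.58},
    {"tx":1.5,"ty":-19.4,"tz":0,"rx":0,"ry":0,"rz":0.169,"jaw":-0.58},
    {"tx":2.8,"ty":-25.7,"tz":0,"rx":0,"ry":0,"rz":0.225,"jaw":-0.58},
    {"tx":4.4,"ty":-32,"tz":0,"rx":0,"ry":0,"rz":0.281,"jaw":-0.58},
    {"tx":6.4,"ty":-38.2,"tz":0,"rx":0,"ry":0,"rz":0.338,"jaw":-0.58},
    {"tx":8.7,"ty":-44.2,"tz":0,"rx":0,"ry":0,"rz":0.394,"jaw":-0.58},
    {"tx":11.4,"ty":-50.1,"tz":0,"rx":0,"ry":0,"rz":0.45,"jaw":-0.58},
    {"tx":14.4,"ty":-55.8,"tz":0,"rx":0,"ry":0,"rz":0.507,"jaw":-0.58},
    {"tx":17.7,"ty":-61.4,"tz":0,"rx":0,"ry":0,"rz":0.563,"jaw":-0.58},
    {"tx":21.4,"ty":-66.8,"tz":0,"rx":0,"ry":0,"rz":0.619,"jaw":-0.58},
    {"tx":25.3,"ty":-71.9,"tz":0,"rx":0,"ry":0,"rz":0.676,"jaw":-0.58},
  ],
)

```text
time_s: 5.2
position: [0.5047, -0.2302, 0.0455]
tool_rot: [[0.776, 0.631, 0.001], [0.631, -0.776, 0.001], [0.002, 0.0, -1.0]]
ft_force: [-0.6, 2.8, 0.1]
grip_width: 0.0177
```

```bash
cat > disc.py <<'E'
from h import *
np.set_printoptions(precision=4,suppress=True)
import sys
o=env.observe(); print(o['time_s'],o['position'],o['grip_width'],o['ft_force'])
C=np.array([.5942,-.1575])
yw=np.degrees(np.arctan2(o['tool_rot'][1,1],o['tool_rot'][0,1]));print("yaw",yw)
for n in ["top","wrist","scene"]:
    d=cam(n); cv2.imwrite(f"pics/{n}{sys.argv[1]}.png",d["image"][:,:,::-1]); print(n)
    rm=mask(d,[0,150,90],[6,255,255])|mask(d,[174,150,90],[180,255,255])
    for b in blobs(rm,8):
        P=cast(d,b,.099)
        if np.hypot(*(P.mean(0)[:2]-C))<.15: print("red",b.mean(0),rect(P))
    for b in blobs(mask(d,[20,120,90],[32,255,255]),8):
        P=cast(d,b,.034); v=P.mean(0)[:2]-C
        if .13<np.hypot(*v)<.17: print("yel",b.mean(0),rect(P))
        P=cast(d,b,.099); v=P.mean(0)[:2]-C
        if np.hypot(*v)<.1: print("brass",b.mean(0),rect(P))
    for b in blobs(mask(d,[0,0,150],[180,45,255]),8):
        P=cast(d,b,.064)[:,:2]; c=(P.max(0)+P.min(0))/2; v=c-C
        if .1<np.hypot(*v)<.13: print("post",b.mean(0),c,"r %.4f ang %.2f sz"%(np.hypot(*v),np.degrees(np.arctan2(v[1],v[0]))),np.ptp(P,0))
E
python3 disc.py 4
```

```text
5.2 [ 0.5047 -0.2302  0.0455] 0.0177481561572485 [-0.567   2.7883  0.1397]
yaw -50.87212445297424
top
red [417.0156 267.6562] ((537.0414428710938, -173.04983520507812), (10.157398223876953, 55.52304458618164), 16.693702697753906)
brass [439.8871 228.    ] ((609.6700439453125, -215.29251098632812), (53.507511138916016, 8.500391960144043), 15.38614273071289)
brass [399.2459 203.6557] ((651.9393920898438, -141.64430236816406), (8.633139610290527, 53.74233627319336), 15.411853790283203)
yel [420.48 313.52] ((456.0959167480469, -196.94068908691406), (11.45807933807373, 18.91255760192871), 89.42914581298828)
post [355.1429 274.5   ] [ 0.5244 -0.0681] r 0.1134 ang 128.00 sz [0.0093 0.0093]
post [343.2667 228.8   ] [ 0.6095 -0.0446] r 0.1140 ang 82.29 sz [0.0095 0.0094]
post [367. 190.] [ 0.6853 -0.088 ] r 0.1146 ang 37.35 sz [0.008  0.0077]
wrist
red [219.61  179.616] ((539.2540283203125, -172.22926330566406), (10.235078811645508, 56.25878143310547), 16.270675659179688)
brass [520.1744  74.6227] ((601.6704711914062, -210.16079711914062), (42.24403762817383, 20.519134521484375), 16.148569107
[... 730 characters left out ...]
ed [192.6471 285.8088] ((541.9105834960938, -174.74122619628906), (8.574028968811035, 55.06571960449219), 15.838616371154785)
brass [209.5567 332.3608] ((615.85791015625, -216.16160583496094), (54.80399703979492, 9.321731567382812), 15.141197204589844)
brass [273.2826 313.3587] ((656.7613525390625, -142.2672576904297), (8.216064453125, 54.247337341308594), 16.849056243896484)
post [226.0417 390.4583] [ 0.6707 -0.2478] r 0.1184 ang -49.72 sz [0.0103 0.0111]
post [162.9091 366.8636] [ 0.5868 -0.2722] r 0.1149 ang -93.70 sz [0.0105 0.0104]
post [294.0833 366.0417] [ 0.713  -0.1711] r 0.1196 ang -6.54 sz [0.0114 0.0111]
post [318.95 315.15] [ 0.6887 -0.0869] r 0.1179 ang 36.77 sz [0.0106 0.0112]
```

View pics/top4.png

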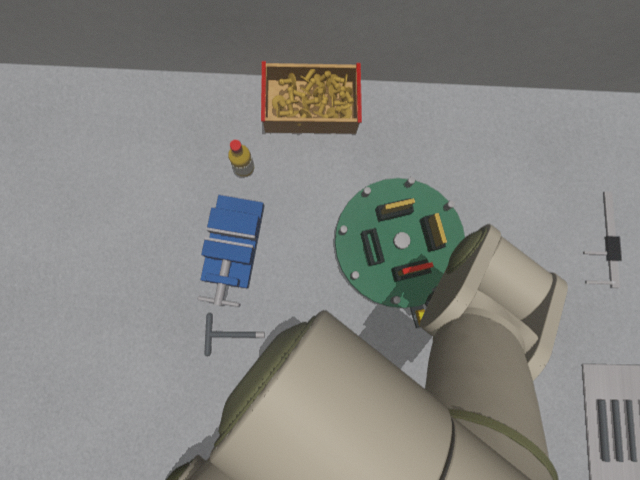

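View pics/wrist4.png

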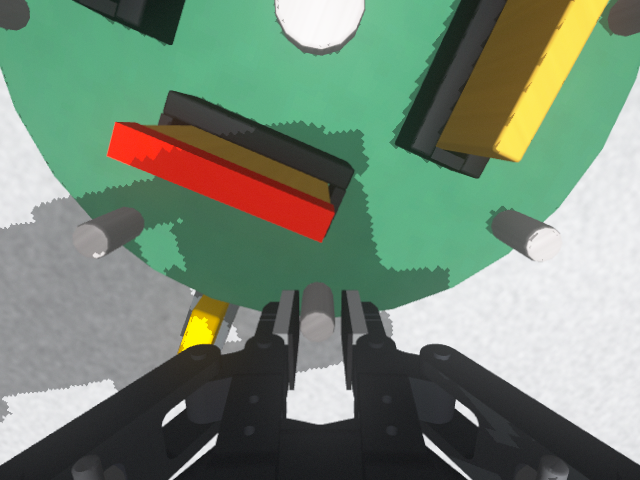

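>>> apply_moves(
  plan=[
    {"tx":0.5,"ty":-0.6,"tz":0,"rx":0,"ry":0,"rz":0.007,"jaw":-0.58},
    {"tx":1.0,"ty":-1.2,"tz":0,"rx":0,"ry":0,"rz":0.014,"jaw":-0.58},
    {"tx":1.0,"ty":-1.2,"tz":0,"rx":0,"ry":0,"rz":0.014,"jaw":-0.58},
    {"tx":0.5,"ty":-0.6,"tz":0,"rx":0,"ry":0,"rz":0.014,"jaw":-0.5},
    {"tx":0,"ty":0,"tz":0,"rx":0,"ry":0,"rz":0.014,"jaw":-0.2},
    {"tx":0,"ty":0,"tz":0,"rx":0,"ry":0,"rz":0.014,"jaw":0},
    {"tx":0,"ty":0,"tz":10,"rx":0,"ry":0,"rz":0.014,"jaw":0},
    {"tx":0,"ty":0,"tz":40,"rx":0,"ry":0,"rz":0.014,"jaw":0},
    {"tx":-5,"ty":0,"tz":85,"rx":0,"ry":0,"rz":0.014,"jaw":0},
    {"tx":-10,"ty":4,"tz":130,"rx":0,"ry":0,"rz":0.1,"jaw":0},
    {"tx":-15,"ty":8,"tz":170,"rx":0,"ry":0,"rz":0.2,"jaw":0},
    {"tx":-15,"ty":8,"tz":180,"rx":0,"ry":0,"rz":0.3,"jaw":0},
  ],
)

```text
time_s: 6.55
position: [0.4904, -0.2229, 0.231]
tool_rot: [[0.554, 0.833, 0.009], [0.833, -0.554, -0.005], [0.001, 0.01, -1.0]]
ft_force: [0.7, -0.3, -1.0]
grip_width: 0.0427
```

```bash
python3 disc.py 5
```

```text
6.55 [ 0.4904 -0.2229  0.231 ] 0.04272465600471709 [ 0.7425 -0.3137 -1.0115]
yaw -33.62883355915213
top
red [417.7538 267.3538] ((537.3719482421875, -174.51193237304688), (8.549263000488281, 56.04852294921875), 15.560702323913574)
brass [398.5167 203.8167] ((651.8328247070312, -140.76353454589844), (8.455163955688477, 54.4864387512207), 16.206130981445312)
brass [439.7213 227.2623] ((610.785888671875, -215.1776123046875), (54.86747360229492, 8.51974105834961), 15.832730293273926)
yel [422.55 317.  ] ((450.5966796875, -199.72972106933594), (29.343435287475586, 13.60549259185791), 16.532814025878906)
post [355.7333 275.2667] [ 0.5226 -0.0682] r 0.1145 ang 128.72 sz [0.0093 0.0093]
post [343.1429 229.6429] [ 0.6076 -0.0446] r 0.1137 ang 83.24 sz [0.0095 0.0094]
post [366.0714 190.6429] [ 0.6842 -0.087 ] r 0.1143 ang 38.07 sz [0.0098 0.0095]
wrist
red [335.0889 137.5111] ((538.7495727539062, -172.27804565429688), (8.87565803527832, 55.704551696777344), 15.9730806350708)
brass [454.0876 127.3358] ((613.0276489257812, -213.05372619628906), (54.561431884765625, 8.08326244354248), 16.3578357
[... 478 characters left out ...]
1328, 25.867971420288086), 18.1415958404541)
brass [209.7312 332.3548] ((616.03369140625, -216.06491088867188), (55.19361114501953, 8.983716011047363), 15.136887550354004)
brass [273.3804 312.9348] ((656.9248046875, -142.21646118164062), (8.024837493896484, 54.23738479614258), 16.498756408691406)
post [158.3481 286.    ] [ 0.4721 -0.19  ] r 0.1263 ang -165.10 sz [0.0478 0.0568]
post [226.2174 390.4348] [ 0.6707 -0.2475] r 0.1182 ang -49.65 sz [0.0103 0.0101]
post [163.     366.9545] [ 0.5868 -0.2724] r 0.1151 ang -93.69 sz [0.0105 0.01  ]
post [294.1739 365.913 ] [ 0.7129 -0.1707] r 0.1195 ang -6.36 sz [0.0113 0.0103]
post [318.7 315.3] [ 0.6887 -0.0873] r 0.1177 ang 36.60 sz [0.0106 0.0103]
```

View pics/wrist5.png

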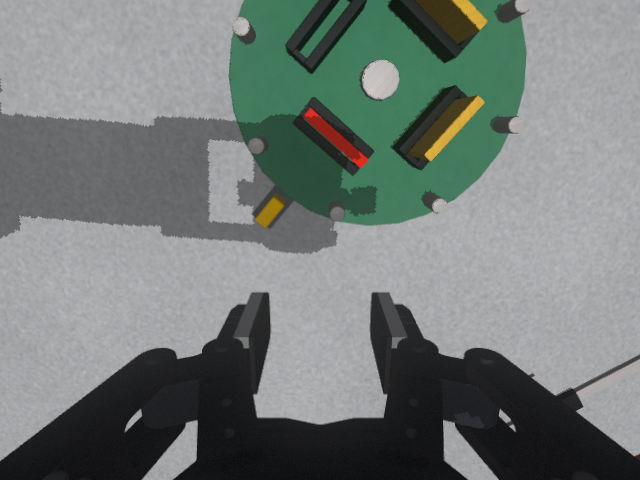

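View pics/top5.png

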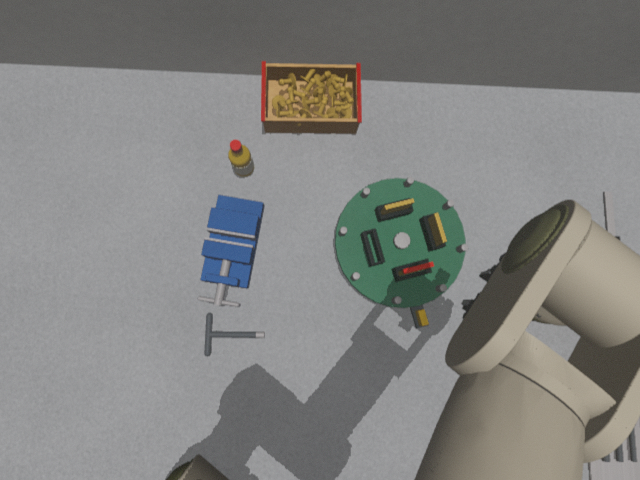

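```bash
python3 - <<'E'
from h import *
np.set_printoptions(precision=4,suppress=True)
d=cam("wrist"); hsv=cv2.cvtColor(d["image"],cv2.COLOR_RGB2HSV)
pts=[]
for u,v in [(241,27),(520,6),(509,125),(437,203),(257,146),(337,213)]:
    y0,y1,x0,x1=max(v-14,0),v+15,u-14,u+15
    w=hsv[y0:y1,x0:x1]
    print(u,v); lim=hsv[v,u,2]
    m=((w[...,1]<70)&(w[...,2]>lim-15)&(w[...,2]<lim+40)).astype(np.uint8)
    n,l,s,c=cv2.connectedComponentsWithStats(m); k=l[v-y0,u-x0]
    print(lim,s[k],c[k]+[x0,y0]); pts.append((c[k]+[x0,y0], s[k][4]))
P=cast(d,np.array([p for p,a in pts]),.064)
good=[i for i,(p,a) in enumerate(pts) if a<330]
c,r=circ(P[good]); print(c,r,good)
for i in good: v=P[i,:2]-c; print(i,np.hypot(*v),np.degrees(np.arctan2(v[1],v[0]))%45-22.5)
b=[b for b in blobs(mask(d,[20,120,60],[32,255,255]),100)]
for x in b:
    R=rect(cast(d,x,.034)); v=np.array(R[0])/1000-c; print(x.mean(0),R,np.hypot(*v),np.degrees(np.arctan2(-v[1],-v[0])))
im=d["image"][:,:,::-1][90:240,220:400]; cv2.imwrite("pics/c5.png",cv2.resize(im,None,fx=4,fy=4,interpolation=cv2.INTER_CUBIC))
E
```

```text
241 27
188 [  6   5  16  16 190] [240.5316  25.4947]
520 6
68 [  0   0  23  19 276] [513.5507   8.4529]
509 125
61 [  2   3  23  17 268] [506.6604 122.2537]
437 203
164 [  0  10  29  19 300] [442.27 209.72]
257 146
115 [  0   7  21  22 212] [255.0708 146.7877]
337 213
119 [  0   9  29  20 283] [335.6608 218.6643]
[ 0.5876 -0.1589] 0.11055109822342599 [0, 1, 2, 3, 4, 5]
0 0.11221737982113049 11.725229737595384
1 0.11159713685527328 17.417675472079587
2 0.10679096447155484 18.955059476359196
3 0.11403068267080971 19.233208849138563
4 0.10798772801497415 13.83076777182734
5 0.11051676134073925 16.65076766589044
[449.8982 125.521 ] ((627.3860473632812, -221.47952270507812), (74.06873321533203, 21.655670166015625), 16.35062599182129) 0.07412172728837564 122.44089383027017
[454.6824  13.1765] ((676.71435546875, -146.39219665527344), (28.35110092163086, 47.66050720214844), 16.5740909576416) 0.08996656921594973 -171.99246377817323
[272.027  211.9459] ((453.45458984375, -197.23361206054688), (33.58687210083008, 14.043591499328613), 16.320520401000977) 0.1395322763929161 15.935277606488585
```

View pics/c5.png

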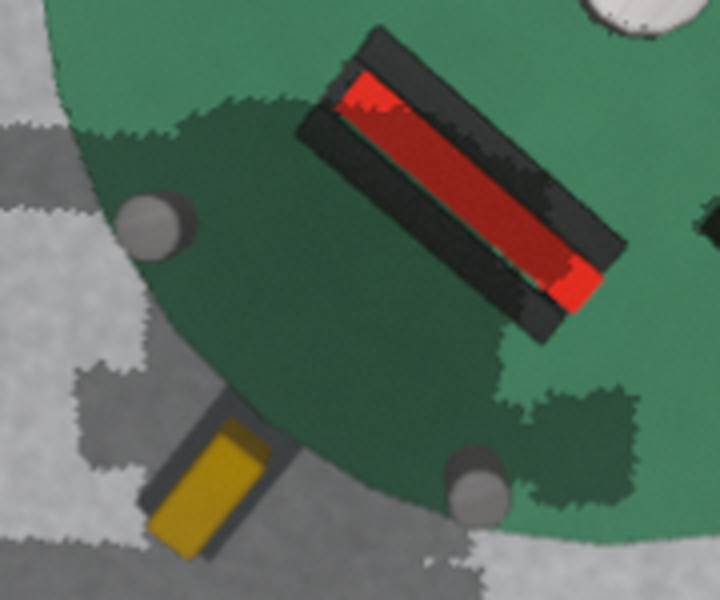

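```bash
python3 - <<'E'
from h import *
d=cam("wrist")
f=lambda q:np.array(q)/4+[220,90]
P=cast(d,f([(148,228),(480,498)]),.064); e=P[1]-P[0]; print(P,np.linalg.norm(e),"yaw",np.degrees(np.arctan2(e[0],-e[1])))
print("perp yaw", np.degrees(np.arctan2(-e[0],e[1])))
for pr in ([(298,132),(542,343)],[(378,26),(626,243)]):
    Q=cast(d,f(pr),.062); g=Q[1]-Q[0]; print("holder",Q,np.linalg.norm(g), np.degrees(np.arctan2(g[0],-g[1])))
Y=cast(d,f([(222,418),(150,525),(190,558),(268,465),]),.034); print(Y)
for a,b in ((1,0),(2,3)):
    g=Y[b]-Y[a]; print("ptr",np.degrees(np.arctan2(g[1],g[0])),np.linalg.norm(g))
E
```

```text
[[ 0.48172252 -0.14332268  0.064     ]
 [ 0.5065111  -0.22709685  0.064     ]] 0.0873646591289785 yaw 16.483358776497177
perp yaw -163.51664122350283
holder [[ 0.51715705 -0.14505719  0.062     ]
 [ 0.53485877 -0.20728617  0.062     ]] 0.06469773143954305 15.878986992730633
holder [[ 0.5414441  -0.13760411  0.062     ]
 [ 0.55979522 -0.19980867  0.062     ]] 0.06485499882121323 16.43671044513077
[[ 0.46543276 -0.18511918  0.034     ]
 [ 0.43668431 -0.19605622  0.034     ]
 [ 0.43968228 -0.20772296  0.034     ]
 [ 0.4677879  -0.19990473  0.034     ]]
ptr 20.828788614670845 0.03075860422551606
ptr 15.545140181838752 0.029172774437383062
```

Pointer and disc yaw agree to about 0.3°, so the turn is done. Next I go above the blank.

>>> apply_moves(
  plan=[
    {"tx":6,"ty":6,"tz":0,"rx":0,"ry":0,"rz":0.11,"jaw":0},
    {"tx":12,"ty":12,"tz":-5,"rx":0,"ry":0,"rz":0.23,"jaw":0},
    {"tx":18,"ty":18,"tz":-15,"rx":0,"ry":0,"rz":0.35,"jaw":0},
    {"tx":24,"ty":25,"tz":-25,"rx":0,"ry":0,"rz":0.47,"jaw":0},
    {"tx":32,"ty":33,"tz":-35,"rx":0,"ry":0,"rz":0.59,"jaw":0},
    {"tx":40,"ty":41,"tz":-45,"rx":0,"ry":0,"rz":0.71,"jaw":0},
    {"tx":47,"ty":50,"tz":-60,"rx":0,"ry":0,"rz":0.83,"jaw":0},
    {"tx":47,"ty":50,"tz":-70,"rx":0,"ry":0,"rz":0.871,"jaw":0},
    {"tx":47,"ty":50,"tz":-70,"rx":0,"ry":0,"rz":0.871,"jaw":0},
    {"tx":47,"ty":50,"tz":-70,"rx":0,"ry":0,"rz":0.871,"jaw":0},
  ],
)

```text
time_s: 7.8
position: [0.5363, -0.1724, 0.1539]
tool_rot: [[-0.272, 0.962, -0.002], [0.962, 0.272, 0.002], [0.003, -0.002, -1.0]]
ft_force: [-0.5, -0.4, -0.1]
grip_width: 0.0431
```

```bash
python3 disc.py 6; python3 -c "
from h import *
o=env.observe(); print(o['tool_rot'],o['q'])
d=cam('wrist');print(proj(d,[[.5377,-.1733,.099],o['position']]))"
```

```text
7.8 [ 0.5363 -0.1724  0.1539] 0.04305968256268551 [-0.4997 -0.3955 -0.1423]
yaw 15.754665167387031
top
red [405.5714 270.2143] ((531.91162109375, -152.447509765625), (6.170575141906738, 11.498008728027344), 45.4947395324707)
brass [398.7377 203.7541] ((651.7461547851562, -140.52784729003906), (8.780467987060547, 54.98977279663086), 16.90921974182129)
post [355.9286 275.5   ] [ 0.5226 -0.0682] r 0.1145 ang 128.72 sz [0.0093 0.0093]
post [343.3077 229.8462] [ 0.6067 -0.0446] r 0.1136 ang 83.68 sz [0.0078 0.0094]
post [366.     190.5714] [ 0.6842 -0.0861] r 0.1149 ang 38.43 sz [0.0098 0.0077]
wrist
red [322.0762 263.    ] ((538.4898681640625, -171.73529052734375), (8.88464069366455, 56.47993850708008), 16.31901741027832)
brass [525.6565 249.4733] ((650.0296630859375, -133.18724060058594), (22.456607818603516, 67.26016235351562), 32.951271057128906)
yel [203.6471 232.4874] ((453.286376953125, -194.85780334472656), (34.69346237182617, 17.813243865966797), 15.770493507385254)
brass [439.8095 336.8492] ((621.4025268554688, -198.63882446289062), (15.299891471862793, 40.0194091796875), 49.952
[... 1006 characters left out ...]
66.6667] [ 0.5864 -0.2719] r 0.1147 ang -93.91 sz [0.0113 0.011 ]
post [294.0417 365.9583] [ 0.713  -0.1711] r 0.1195 ang -6.55 sz [0.0115 0.0111]
post [149.2381 315.7143] [ 0.51   -0.2302] r 0.1113 ang -139.21 sz [0.012  0.0105]
post [318.95 315.1 ] [ 0.6887 -0.0869] r 0.1179 ang 36.77 sz [0.0106 0.0112]
post [184.0556 271.9444] [ 0.485  -0.1457] r 0.1098 ang 173.85 sz [0.0102 0.011 ]
[[-2.72328316e-01  9.62204307e-01 -4.00705395e-04]
 [ 9.62203733e-01  2.72328593e-01  1.05551099e-03]
 [ 1.12474075e-03 -9.81146976e-05 -9.99999363e-01]] [-2.98921036e+01  2.69260116e+01  7.92454185e+01  4.26668338e-02
  7.38786180e+01 -4.57068447e+01]
[[320.08409603 266.41453832]
 [317.87666406 311.00544667]]
```

View pics/wrist6.png

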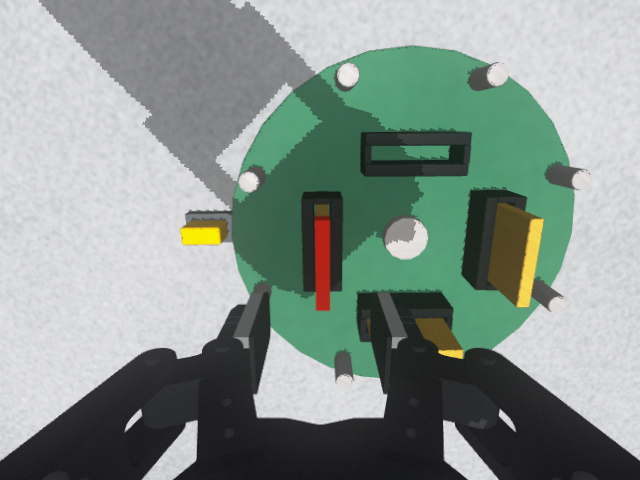

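The red top lies centred between the fingers at (322,263). I descend to finger tips at 73 mm and close.

>>> apply_moves(
  plan=[
    {"tx":1.6,"ty":-0.3,"tz":-15,"rx":0,"ry":0,"rz":0.009,"jaw":0},
    {"tx":1.6,"ty":-0.3,"tz":-40,"rx":0,"ry":0,"rz":0.009,"jaw":-0.1},
    {"tx":1.6,"ty":-0.3,"tz":-65,"rx":0,"ry":0,"rz":0.009,"jaw":-0.2},
    {"tx":1.6,"ty":-0.3,"tz":-80,"rx":0,"ry":0,"rz":0.009,"jaw":-0.3},
    {"tx":1.6,"ty":-0.3,"tz":-81,"rx":0,"ry":0,"rz":0.009,"jaw":-0.5},
    {"tx":1.6,"ty":-0.3,"tz":-81,"rx":0,"ry":0,"rz":0.009,"jaw":-0.6},
    {"tx":1.6,"ty":-0.3,"tz":-81,"rx":0,"ry":0,"rz":0.009,"jaw":-0.7},
    {"tx":1.6,"ty":-0.3,"tz":-81,"rx":0,"ry":0,"rz":0.009,"jaw":-0.7},
  ],
  grip_force=50,
)

```text
time_s: 8.8
position: [0.5386, -0.1732, 0.0749]
tool_rot: [[-0.281, 0.96, 0.001], [0.96, 0.281, 0.0], [-0.0, 0.001, -1.0]]
ft_force: [-0.2, 0.1, -0.1]
grip_width: 0.0128
```

```bash
python3 - <<'E'
from h import *
o=env.observe(); print(o['position'],o['grip_width'],o['ft_force'])
for n in ("wrist","scene"):
    d=cam(n); cv2.imwrite(f"pics/{n}7.png",d["image"][:,:,::-1] if n=="wrist" else cv2.resize(d["image"][230:420,110:340,::-1],None,fx=3,fy=3))
E
```

```text
[ 0.53855873 -0.17315677  0.07494254] 0.01279041145927902 [-0.20568579  0.05423999 -0.09638394]
```

View pics/wrist7.png

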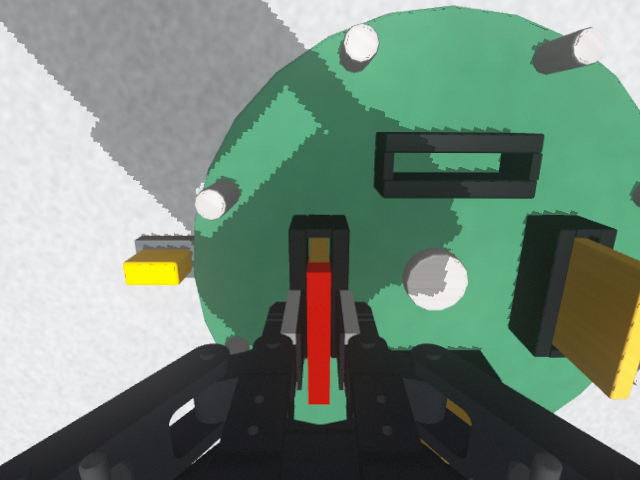

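View pics/scene7.png

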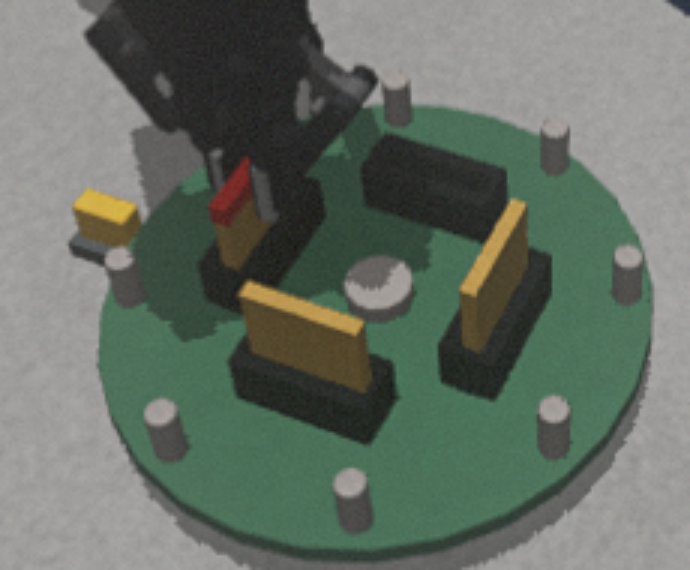

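The blank is centred between the pads (red at 318, 265–405). I close on it and lift straight up.

>>> apply_moves(
  plan=[
    {"tx":0,"ty":0,"tz":-2,"rx":0,"ry":0,"rz":0,"jaw":-0.8},
    {"tx":0,"ty":0,"tz":-2,"rx":0,"ry":0,"rz":0,"jaw":-0.9},
    {"tx":0,"ty":0,"tz":-2,"rx":0,"ry":0,"rz":0,"jaw":-1},
    {"tx":0,"ty":0,"tz":-2,"rx":0,"ry":0,"rz":0,"jaw":-1},
    {"tx":0,"ty":0,"tz":-2,"rx":0,"ry":0,"rz":0,"jaw":-1},
    {"tx":0,"ty":0,"tz":-2,"rx":0,"ry":0,"rz":0,"jaw":-1},
    {"tx":0,"ty":0,"tz":-2,"rx":0,"ry":0,"rz":0,"jaw":-1},
  ],
  grip_force=60,
)

```text
time_s: 9.6
position: [0.5384, -0.1732, 0.0731]
tool_rot: [[-0.281, 0.96, 0.001], [0.96, 0.281, -0.0], [-0.0, 0.001, -1.0]]
ft_force: [-2.1, -0.1, 6.4]
grip_width: 0.007
```

>>> apply_moves(
  plan=[
    {"tx":0,"ty":0,"tz":3,"rx":0,"ry":0,"rz":0,"jaw":-1},
    {"tx":0,"ty":0,"tz":8,"rx":0,"ry":0,"rz":0,"jaw":-1},
    {"tx":0,"ty":0,"tz":14,"rx":0,"ry":0,"rz":0,"jaw":-1},
    {"tx":0,"ty":0,"tz":20,"rx":0,"ry":0,"rz":0,"jaw":-1},
    {"tx":0,"ty":0,"tz":30,"rx":0,"ry":0,"rz":0,"jaw":-1},
    {"tx":0,"ty":0,"tz":40,"rx":0,"ry":0,"rz":0,"jaw":-1},
    {"tx":0,"ty":0,"tz":55,"rx":0,"ry":0,"rz":0,"jaw":-1},
    {"tx":0,"ty":0,"tz":75,"rx":0,"ry":0,"rz":0,"jaw":-1},
    {"tx":0,"ty":0,"tz":95,"rx":0,"ry":0,"rz":0,"jaw":-1},
    {"tx":0,"ty":0,"tz":115,"rx":0,"ry":0,"rz":0,"jaw":-1},
    {"tx":0,"ty":0,"tz":120,"rx":0,"ry":0,"rz":0,"jaw":-1},
  ],
)

```text
time_s: 10.7
position: [0.5391, -0.1736, 0.1958]
tool_rot: [[-0.281, 0.96, 0.005], [0.96, 0.281, -0.002], [-0.004, 0.004, -1.0]]
ft_force: [0.1, -0.4, -1.4]
grip_width: 0.0068
```

```bash
python3 disc.py 8; python3 -c "
from h import *
o=env.observe(); print(o['tool_rot'])
im=cv2.imread('pics/scene8.png')[150:420,110:420]; cv2.imwrite('pics/scene8c.png',cv2.resize(im,None,fx=2.2,fy=2.2))"
```

```text
10.7 [ 0.5391 -0.1736  0.1958] 0.0067720766242090865 [ 0.0542 -0.4439 -1.4499]
yaw 16.343352469762426
top
brass [398.7541 203.8361] ((651.6220703125, -140.8247528076172), (8.906304359436035, 54.48652648925781), 16.20357894897461)
post [355.8571 275.5   ] [ 0.5226 -0.0682] r 0.1145 ang 128.72 sz [0.0093 0.0093]
post [343.1429 229.7143] [ 0.6067 -0.0446] r 0.1136 ang 83.68 sz [0.0078 0.0094]
post [366.     190.7143] [ 0.6833 -0.0861] r 0.1142 ang 38.72 sz [0.008  0.0077]
post [396.4167 299.5833] [ 0.481  -0.1439] r 0.1141 ang 173.14 sz [0.0091 0.0055]
wrist
red [319.8673 335.7099] ((561.4935913085938, -246.3301239013672), (17.415979385375977, 120.75328826904297), 16.23841094970703)
brass [493.2865 240.2281] ((653.4892578125, -138.61476135253906), (8.028209686279297, 54.481834411621094), 16.128379821777344)
yel [213.5588 216.3922] ((453.0141296386719, -195.50157165527344), (33.79190444946289, 16.54006004333496), 16.220216751098633)
brass [404.8656 318.1882] ((613.1760864257812, -210.23193359375), (52.68842697143555, 13.895325660705566), 16.0262451171875)
post [255.3058 123.3636] [ 0.474
[... 616 characters left out ...]
25), (8.114581108093262, 54.2445182800293), 16.741918563842773)
post [226.0417 390.4167] [ 0.6707 -0.2478] r 0.1183 ang -49.73 sz [0.0103 0.0111]
post [162.9167 366.6667] [ 0.5864 -0.2719] r 0.1147 ang -93.91 sz [0.0113 0.011 ]
post [294.0833 365.9583] [ 0.713  -0.1711] r 0.1195 ang -6.55 sz [0.0115 0.0111]
post [149.05 315.6 ] [ 0.5095 -0.2302] r 0.1117 ang -139.38 sz [0.011  0.0105]
post [318.95 315.15] [ 0.6887 -0.0869] r 0.1179 ang 36.77 sz [0.0106 0.0112]
post [184.1111 271.9444] [ 0.485  -0.1457] r 0.1098 ang 173.85 sz [0.0102 0.011 ]
[[-2.81275698e-01  9.59626666e-01  8.02344260e-04]
 [ 9.59626984e-01  2.81275753e-01  4.63476212e-05]
 [-1.81203573e-04  7.82987662e-04 -9.99999677e-01]]
```

View pics/scene8c.png

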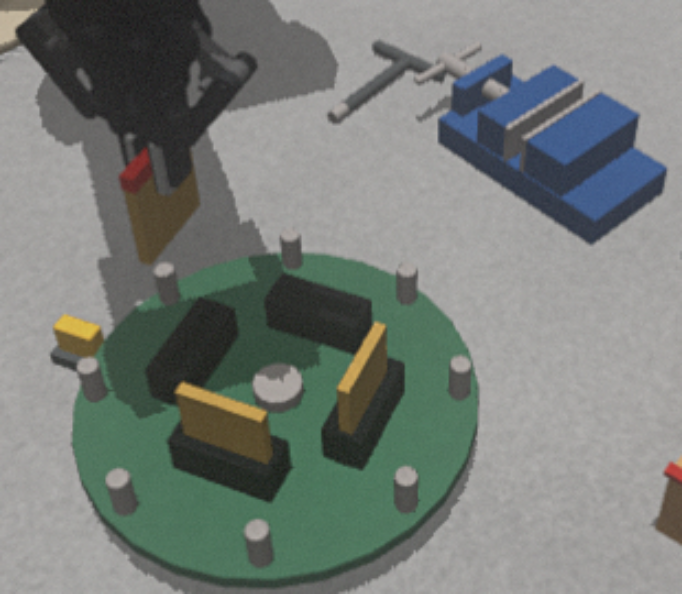

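View pics/wrist8.png

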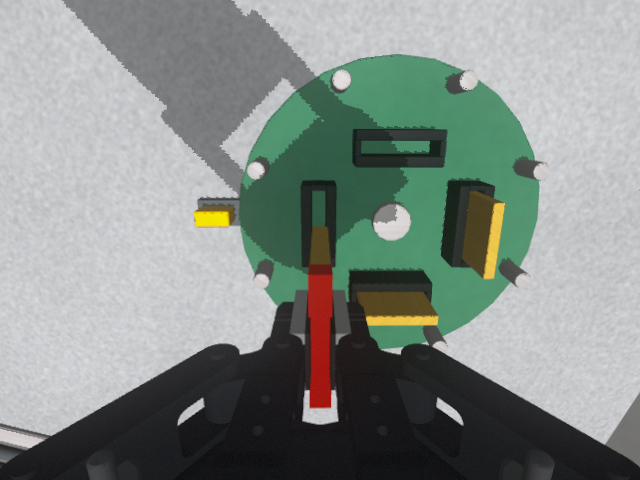

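```bash
python3 - <<'E'
from h import *
np.set_printoptions(precision=4,suppress=True)
o=env.observe(); d=cam("wrist"); z=o['position'][2]+.026
P=cast(d,[(320,265),(320,407)],z); print(P, P.mean(0)-o['position'], np.linalg.norm(P[1]-P[0]))
d=cam("top")
Q=cast(d,[(205.7,239.4),(252.9,246.3),(207.7,229.4),(254.9,237.1)],.062); print(Q,Q.mean(0))
for a,b in((0,1),(2,3)): g=Q[b]-Q[a]; print(np.linalg.norm(g),np.degrees(np.arctan2(g[0],-g[1])))
d=cam("scene"); f=lambda q:np.array(q)/3.5+[240,170]
S=cast(d,f([(347,130),(472,62),(378,150),(498,78)]),.062); print(S,S.mean(0))
for a,b in((0,1),(2,3)): g=S[b]-S[a]; print(np.linalg.norm(g),np.degrees(np.arctan2(g[1],g[0])))
E
```

```text
[[ 0.5303 -0.143   0.2188]
 [ 0.5469 -0.1996  0.2188]] [0.0004 0.0018 0.026 ] 0.059008742086180184
[[0.5809 0.2086 0.062 ]
 [0.5709 0.1218 0.062 ]
 [0.5997 0.2062 0.062 ]
 [0.5882 0.119  0.062 ]] [0.5849 0.1639 0.062 ]
0.08737868105001992 -6.583541748612252
0.08797076747047484 -7.522335860594219
[[0.5738 0.1232 0.062 ]
 [0.5916 0.2078 0.062 ]
 [0.5942 0.1202 0.062 ]
 [0.609  0.2048 0.062 ]] [0.5922 0.164  0.062 ]
0.08648993738154223 78.13072205849225
0.0859207786949817 80.09008525735965
```

>>> apply_moves(
  plan=[
    {"tx":3,"ty":18,"tz":0,"rx":0,"ry":0,"rz":-0.03,"jaw":-1},
    {"tx":7,"ty":48,"tz":0,"rx":0,"ry":0,"rz":-0.07,"jaw":-1},
    {"tx":12,"ty":82,"tz":0,"rx":0,"ry":0,"rz":-0.11,"jaw":-1},
    {"tx":17,"ty":117,"tz":0,"rx":0,"ry":0,"rz":-0.15,"jaw":-1},
    {"tx":22,"ty":152,"tz":0,"rx":0,"ry":0,"rz":-0.19,"jaw":-1},
    {"tx":27,"ty":187,"tz":0,"rx":0,"ry":0,"rz":-0.24,"jaw":-1},
    {"tx":32,"ty":222,"tz":0,"rx":0,"ry":0,"rz":-0.29,"jaw":-1},
    {"tx":37,"ty":257,"tz":0,"rx":0,"ry":0,"rz":-0.34,"jaw":-1},
    {"tx":42,"ty":290,"tz":0,"rx":0,"ry":0,"rz":-0.38,"jaw":-1},
    {"tx":46,"ty":318,"tz":0,"rx":0,"ry":0,"rz":-0.41,"jaw":-1},
    {"tx":49,"ty":337,"tz":0,"rx":0,"ry":0,"rz":-0.426,"jaw":-1},
    {"tx":49,"ty":337,"tz":0,"rx":0,"ry":0,"rz":-0.426,"jaw":-1},
  ],
)

```text
time_s: 12.2
position: [0.5867, 0.1661, 0.1909]
tool_rot: [[0.138, 0.99, -0.002], [0.99, -0.138, 0.001], [0.001, -0.002, -1.0]]
ft_force: [-0.5, -1.0, -1.8]
grip_width: 0.0073
```

```bash
python3 - <<'E'
from h import *
np.set_printoptions(precision=4,suppress=True)
o=env.observe(); print(o['time_s'],o['position'],o['grip_width'],o['ft_force'],o['tool_rot'])
for n in ("wrist","scene","top"):
    d=cam(n); cv2.imwrite(f"pics/{n}9.png",d["image"][:,:,::-1])
    print(n,proj(d,[[.588,.164,.062]]))
E
```

```text
12.2 [0.5867 0.1661 0.1909] 0.0072683138092301276 [-0.4655 -1.0434 -1.7957] [[ 0.1379  0.9904 -0.0018]
 [ 0.9904 -0.1379  0.0013]
 [ 0.0011 -0.002  -1.    ]]
wrist [[321.9302 233.5558]]
scene [[359.433  198.8148]]
top [[230.3641 236.4049]]
```

View pics/wrist9.png

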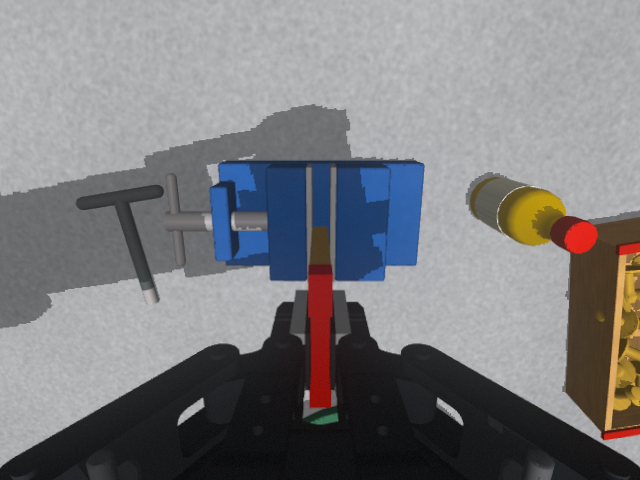

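View pics/scene9.png

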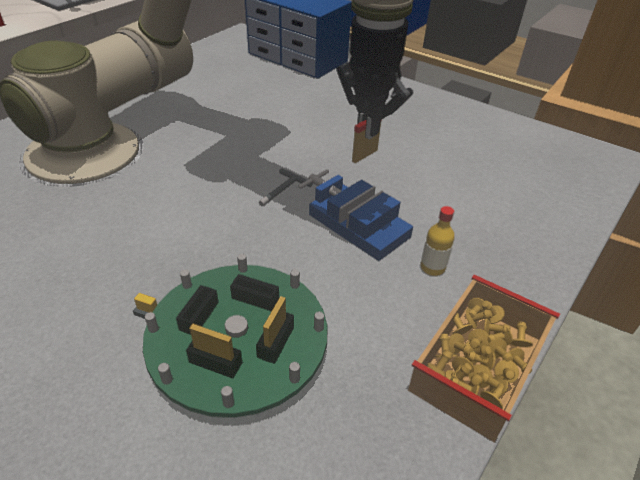

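View pics/top9.png

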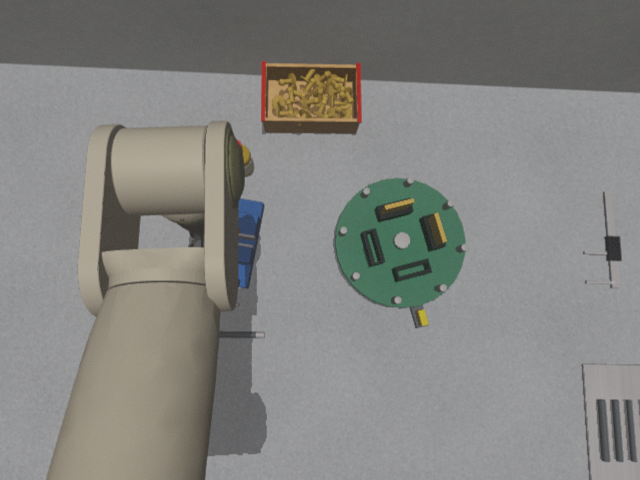

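```bash
python3 - <<'E'
from h import *
np.set_printoptions(precision=4,suppress=True)
im=cv2.imread("pics/wrist9.png"); cv2.imwrite("pics/c9.png",cv2.resize(im[150:290,255:400],None,fx=4,fy=4,interpolation=cv2.INTER_CUBIC))
for y in (170,180,190,200,210): print(y,im[y,302:342].sum(1).tolist())
E
```

```text
170 [202, 197, 185, 191, 316, 370, 366, 364, 365, 280, 211, 205, 211, 213, 214, 209, 212, 208, 213, 213, 209, 210, 209, 214, 220, 211, 215, 202, 240, 336, 364, 366, 367, 366, 251, 170, 203, 212, 206, 207]
180 [193, 196, 182, 158, 306, 364, 364, 357, 365, 280, 213, 196, 210, 211, 206, 209, 205, 211, 211, 212, 207, 212, 204, 209, 213, 202, 207, 196, 238, 332, 361, 360, 362, 359, 253, 173, 192, 202, 204, 202]
190 [195, 197, 182, 153, 310, 363, 359, 360, 359, 302, 218, 197, 205, 204, 205, 204, 203, 205, 203, 205, 206, 208, 200, 199, 202, 202, 205, 189, 280, 350, 364, 359, 362, 314, 219, 179, 191, 203, 202, 202]
200 [193, 195, 185, 160, 307, 360, 355, 357, 356, 302, 214, 197, 200, 195, 196, 203, 197, 194, 195, 195, 200, 205, 195, 198, 203, 201, 203, 185, 271, 338, 357, 358, 357, 313, 222, 183, 189, 193, 194, 198]
210 [195, 191, 176, 164, 251, 331, 356, 354, 353, 298, 219, 190, 196, 200, 197, 196, 197, 194, 197, 196, 195, 202, 194, 196, 197, 194, 197, 179, 271, 340, 361, 356, 354, 280, 194, 175, 188, 195, 196, 199]
```

View pics/c9.png

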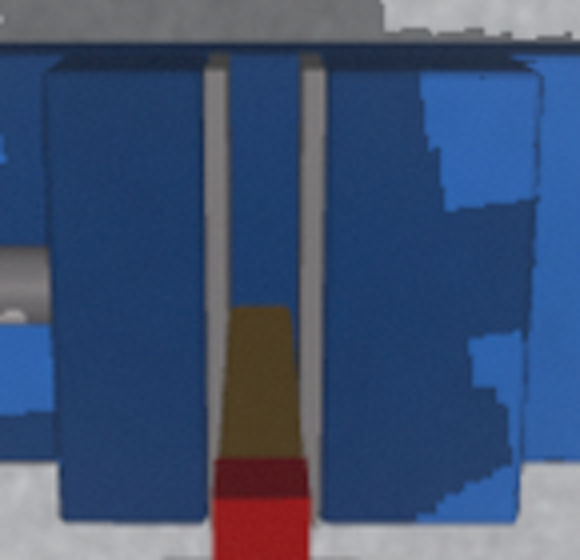

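```bash
python3 - <<'E'
from h import *
np.set_printoptions(precision=4,suppress=True)
o=env.observe(); d=cam("wrist"); p=o['position']; R=o['tool_rot']
def sh(n,P):
    print(n); print(np.c_[P,(P-p)@R])
sh("gap edges rows180,210",cast(d,[(311.3,180),(330.5,180),(311.2,210),(330.2,210)],.062))
E1=cast(d,[(311.3,180),(330.5,180),(311.2,210),(330.2,210)],.062)
print("widths",np.linalg.norm(E1[1]-E1[0]),np.linalg.norm(E1[3]-E1[2]))
for a,b in((0,2),(1,3)):
    g=E1[a]-E1[b]; print("dir",np.degrees(np.arctan2(g[1],g[0])))
J=cast(d,[(320,167.5),(320,280.2)],.062); sh("jaw ends",J); print(np.linalg.norm(J[1]-J[0]))
m=mask(d,[0,150,40],[6,255,255])|mask(d,[174,150,40],[180,255,255])
b=[x for x in blobs(m,200) if abs(x[:,0].mean()-320)<20][0]
print(b.min(0),b.max(0)); 
zt=p[2]+.026
T=cast(d,[(320,272),(320,407)],zt); sh("blank top ends",T); print(np.linalg.norm(T[1]-T[0]))
# blank bottom far edge crop (232..290,307)
B=cast(d,np.array([(232,307),(290,307)])/4+[255,150],p[2]-.039); sh("blank bottom far",B)
B=cast(d,np.array([(216,458),(300,458),(214,498),(308,498)])/4+[255,150],p[2]+.026); sh("top far corner(s)",B)
E
```

```text
gap edges rows180,210
[[ 0.5861  0.2027  0.062   0.0388 -0.0061  0.1295]
 [ 0.6001  0.2007  0.062   0.0388  0.0081  0.1294]
 [ 0.5827  0.1804  0.062   0.0163 -0.0063  0.1295]
 [ 0.5969  0.1783  0.062   0.0163  0.008   0.1294]]
widths 0.014142590766101576 0.014327985247140105
dir 81.31866986083267
dir 81.78940494736399
jaw ends
[[ 0.5938  0.2108  0.062   0.0479  0.0004  0.1295]
 [ 0.5812  0.1227  0.062  -0.041   0.0003  0.1294]]
0.08894568439362384
[308 264] [332 407]
blank top ends
[[ 0.5914  0.1918  0.2174  0.0288  0.0004 -0.026 ]
 [ 0.5834  0.1359  0.2174 -0.0276  0.0004 -0.026 ]]
0.056460287718440895
blank bottom far
[[ 0.5875  0.1909  0.1524  0.0274 -0.0032  0.039 ]
 [ 0.5948  0.1899  0.1524  0.0274  0.0042  0.039 ]]
top far corner(s)
[[ 0.5881  0.195   0.2174  0.0316 -0.0033 -0.026 ]
 [ 0.5951  0.194   0.2174  0.0316  0.0038 -0.026 ]
 [ 0.5873  0.1914  0.2174  0.0279 -0.0035 -0.026 ]
 [ 0.5953  0.1903  0.2174  0.0279  0.0045 -0.026 ]]
```

The gap measures 14.1 × 89, which matches the given sizes. It is 0.5 mm (across) and 3.4 mm (along) off the held blank, so I correct and go down to just above the jaws.

>>> apply_moves(
  plan=[
    {"tx":0.9,"ty":3,"tz":-10,"rx":0,"ry":0,"rz":-0.006,"jaw":-1},
    {"tx":0.9,"ty":3,"tz":-30,"rx":0,"ry":0,"rz":-0.006,"jaw":-1},
    {"tx":0.9,"ty":3,"tz":-50,"rx":0,"ry":0,"rz":-0.006,"jaw":-1},
    {"tx":0.9,"ty":3,"tz":-65,"rx":0,"ry":0,"rz":-0.006,"jaw":-1},
    {"tx":0.9,"ty":3,"tz":-74,"rx":0,"ry":0,"rz":-0.006,"jaw":-1},
    {"tx":0.9,"ty":3,"tz":-77,"rx":0,"ry":0,"rz":-0.006,"jaw":-1},
    {"tx":0.9,"ty":3,"tz":-77,"rx":0,"ry":0,"rz":-0.006,"jaw":-1},
    {"tx":0.9,"ty":3,"tz":-77,"rx":0,"ry":0,"rz":-0.006,"jaw":-1},
  ],
)

```text
time_s: 13.2
position: [0.5882, 0.166, 0.1153]
tool_rot: [[0.147, 0.989, 0.0], [0.989, -0.147, 0.001], [0.001, 0.0, -1.0]]
ft_force: [-0.3, -0.5, -1.8]
grip_width: 0.0069
```

```bash
python3 - <<'E'
from h import *
np.set_printoptions(precision=4,suppress=True)
o=env.observe(); print(o['time_s'],o['position'],o['grip_width'],o['ft_force'],o['tool_rot'])
d=cam("wrist"); im=d["image"][:,:,::-1]; cv2.imwrite("pics/wrist10.png",im); cv2.imwrite("pics/c10.png",cv2.resize(im[100:300,230:410],None,fx=3,fy=3,interpolation=cv2.INTER_CUBIC))
d=cam("scene"); im=d["image"][:,:,::-1]; cv2.imwrite("pics/s10.png",cv2.resize(im[100:270,290:450],None,fx=3.5,fy=3.5,interpolation=cv2.INTER_CUBIC))
E
```

```text
13.2 [0.5882 0.166  0.1153] 0.0068634467654101776 [-0.34   -0.5486 -1.8095] [[ 0.1472  0.9891  0.0003]
 [ 0.9891 -0.1472  0.0008]
 [ 0.0008  0.0002 -1.    ]]
```

View pics/c10.png

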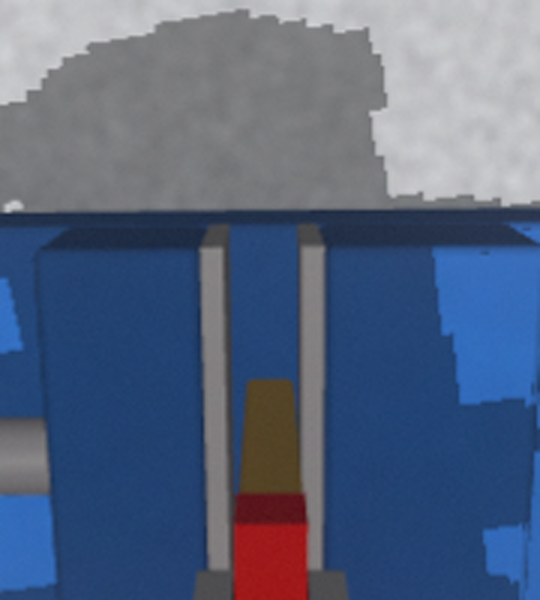

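View pics/s10.png

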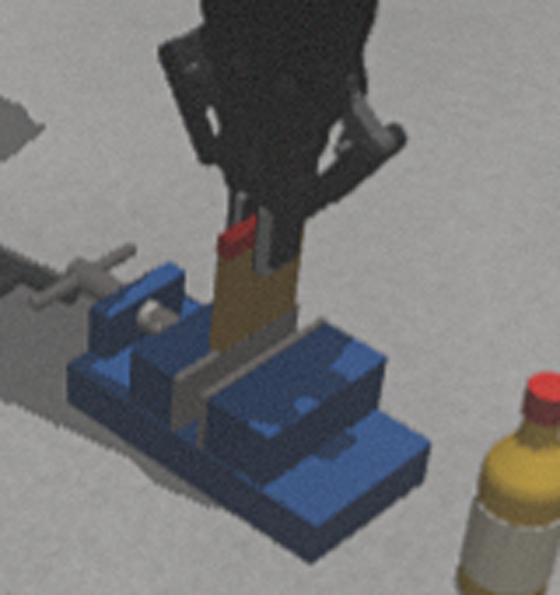

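```bash
python3 - <<'E'
from h import *
np.set_printoptions(precision=4,suppress=True)
d=cam("wrist"); im=d["image"].astype(int)
o=env.observe(); p=o['position']; R=o['tool_rot']
for y in (190,205,220,235,250,265,280): 
    s=im[y,290:345].sum(1); print(y,s.tolist())
f=lambda q:np.array(q)/3+[230,100]
sh=lambda n,P:print(n,((P-p)@R*1000).round(1).tolist())
sh("edges",cast(d,f([(229,260),(301,260),(230,370),(301,370),(231,560),(307,560)]),.062))
sh("jaw ends",cast(d,f([(265,247)]),.062))
sh("bottom",cast(d,f([(247,380),(292,380)]),p[2]-.039))
sh("top",cast(d,f([(234,522),(306,522)]),p[2]+.026))
print(p)
E
```

```text
190 [217, 215, 221, 215, 198, 192, 202, 343, 392, 395, 396, 399, 394, 396, 309, 213, 203, 222, 227, 229, 225, 225, 228, 230, 229, 220, 229, 231, 232, 227, 230, 228, 230, 229, 229, 231, 224, 229, 230, 207, 260, 360, 392, 394, 397, 395, 398, 394, 275, 183, 207, 218, 226, 225, 224]
205 [214, 209, 211, 216, 203, 191, 171, 333, 393, 391, 390, 388, 394, 392, 327, 232, 195, 214, 222, 218, 222, 228, 224, 222, 221, 227, 223, 226, 228, 224, 228, 227, 221, 223, 225, 220, 229, 227, 224, 201, 252, 358, 393, 388, 391, 390, 388, 347, 235, 178, 197, 211, 218, 213, 221]
220 [216, 216, 209, 215, 211, 194, 178, 226, 345, 390, 385, 387, 383, 388, 352, 254, 185, 208, 216, 217, 218, 216, 218, 216, 221, 214, 217, 219, 216, 214, 219, 220, 223, 222, 219, 222, 222, 221, 218, 203, 255, 357, 387, 385, 381, 383, 387, 339, 237, 179, 200, 217, 217, 219, 218]
235 [207, 208, 209, 204, 212, 202, 188, 160, 330, 386, 383, 381, 384, 382, 384, 296, 211, 201, 213, 218, 221, 200, 185, 187, 196, 191, 190, 189, 186, 185, 182, 188, 191, 187, 196, 186, 184, 186, 200, 191, 251, 354, 385, 381, 383, 384, 385, 343, 236, 183, 198, 
[... 431 characters left out ...]
38, 140, 135, 142, 131, 139, 139, 139, 132, 135, 132, 137, 138, 137, 134, 144, 218, 345, 381, 377, 380, 380, 305, 211, 186, 206, 216, 210, 215, 215]
280 [208, 208, 213, 212, 210, 213, 198, 196, 169, 306, 370, 377, 378, 376, 376, 379, 271, 195, 217, 207, 205, 211, 201, 204, 212, 205, 209, 209, 208, 214, 210, 211, 212, 204, 212, 214, 208, 210, 209, 218, 210, 213, 307, 368, 383, 381, 380, 302, 207, 189, 202, 209, 213, 210, 212]
edges [[45.7, -6.9, 53.4], [45.7, 5.9, 53.4], [25.5, -6.9, 53.3], [25.5, 6.1, 53.3], [-12.4, -7.2, 53.3], [-12.4, 7.5, 53.3]]
jaw ends [[48.0, -0.5, 53.4]]
bottom [[27.5, -3.5, 39.0], [27.5, 4.2, 39.0]]
top [[28.1, -3.7, -26.0], [28.1, 4.6, -26.0]]
[0.5881 0.1661 0.1153]
```

>>> apply_moves(
  plan=[
    {"tx":-0.3,"ty":2.9,"tz":0,"rx":0,"ry":0,"rz":0,"jaw":-1},
    {"tx":-0.3,"ty":2.9,"tz":0,"rx":0,"ry":0,"rz":0,"jaw":-1},
    {"tx":-0.3,"ty":2.9,"tz":-6,"rx":0,"ry":0,"rz":0,"jaw":-1},
    {"tx":-0.3,"ty":2.9,"tz":-12,"rx":0,"ry":0,"rz":0,"jaw":-1},
    {"tx":-0.3,"ty":2.9,"tz":-16,"rx":0,"ry":0,"rz":0,"jaw":-1},
    {"tx":-0.3,"ty":2.9,"tz":-20,"rx":0,"ry":0,"rz":0,"jaw":-1},
    {"tx":-0.3,"ty":2.9,"tz":-22,"rx":0,"ry":0,"rz":0,"jaw":-1},
    {"tx":-0.3,"ty":2.9,"tz":-22,"rx":0,"ry":0,"rz":0,"jaw":-1},
  ],
)

```text
time_s: 14.15
position: [0.5877, 0.1689, 0.0929]
tool_rot: [[0.147, 0.989, -0.0], [0.989, -0.147, 0.001], [0.001, -0.001, -1.0]]
ft_force: [-0.4, 0.1, -2.1]
grip_width: 0.0066
```

```bash
python3 - <<'E'
from h import *
o=env.observe(); print(o['time_s'],o['position'],o['grip_width'],o['ft_force'])
d=cam("wrist"); im=d["image"][:,:,::-1]; cv2.imwrite("pics/c11.png",cv2.resize(im[130:330,230:410],None,fx=3,fy=3,interpolation=cv2.INTER_CUBIC))
E
```

```text
14.15 [0.58769186 0.1689308  0.09292651] 0.006577372735275167 [-0.37282709  0.08508838 -2.09586374]
```

View pics/c11.png

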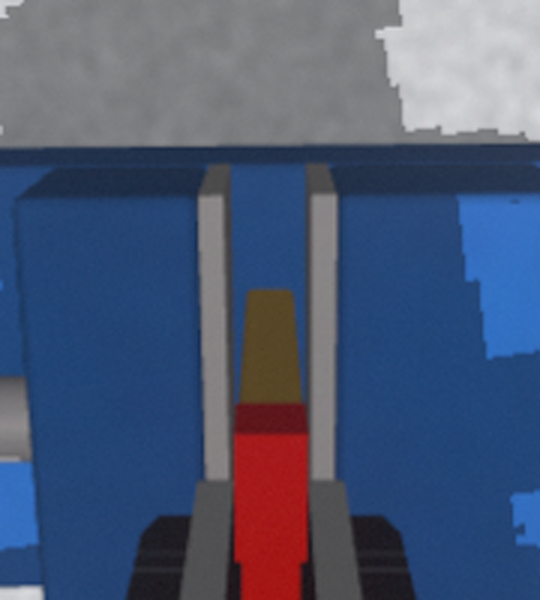

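The blank is 8 mm into the gap and centred (248–293 inside 233–306), with no contact force. I lower it to the floor.

>>> apply_moves(
  plan=[
    {"tx":0,"ty":0,"tz":-5,"rx":0,"ry":0,"rz":0,"jaw":-1},
    {"tx":0,"ty":0,"tz":-10,"rx":0,"ry":0,"rz":0,"jaw":-1},
    {"tx":0,"ty":0,"tz":-15,"rx":0,"ry":0,"rz":0,"jaw":-1},
    {"tx":0,"ty":0,"tz":-19,"rx":0,"ry":0,"rz":0,"jaw":-1},
    {"tx":0,"ty":0,"tz":-22,"rx":0,"ry":0,"rz":0,"jaw":-1},
    {"tx":0,"ty":0,"tz":-24,"rx":0,"ry":0,"rz":0,"jaw":-1},
    {"tx":0,"ty":0,"tz":-24.5,"rx":0,"ry":0,"rz":0,"jaw":-1},
    {"tx":0,"ty":0,"tz":-24.5,"rx":0,"ry":0,"rz":0,"jaw":-1},
  ],
)

```text
time_s: 15.0
position: [0.5879, 0.169, 0.0688]
tool_rot: [[0.147, 0.989, 0.0], [0.989, -0.147, 0.001], [0.001, 0.0, -1.0]]
ft_force: [0.5, -0.1, -1.2]
grip_width: 0.0068
```

>>> apply_moves(
  plan=[
    {"tx":0,"ty":0,"tz":-0.7,"rx":0,"ry":0,"rz":0,"jaw":-1},
    {"tx":0,"ty":0,"tz":-1.3,"rx":0,"ry":0,"rz":0,"jaw":-1},
    {"tx":0,"ty":0,"tz":-1.8,"rx":0,"ry":0,"rz":0,"jaw":-1},
    {"tx":0,"ty":0,"tz":-1.8,"rx":0,"ry":0,"rz":0,"jaw":-1},
  ],
)

```text
time_s: 15.4
position: [0.5879, 0.169, 0.0671]
tool_rot: [[0.147, 0.989, 0.0], [0.989, -0.147, 0.001], [0.001, 0.0, -1.0]]
ft_force: [-1.1, 0.4, -0.5]
grip_width: 0.0071
```

>>> apply_moves(
  plan=[
    {"tx":0,"ty":0,"tz":-0.4,"rx":0,"ry":0,"rz":0,"jaw":-1},
    {"tx":0,"ty":0,"tz":-0.8,"rx":0,"ry":0,"rz":0,"jaw":-1},
    {"tx":0,"ty":0,"tz":-0.8,"rx":0,"ry":0,"rz":0,"jaw":-1},
  ],
)

```text
time_s: 15.7
position: [0.588, 0.169, 0.0671]
tool_rot: [[0.147, 0.989, 0.001], [0.989, -0.147, 0.001], [0.001, 0.001, -1.0]]
ft_force: [-2.1, -1.0, 5.4]
grip_width: 0.0075
```

```bash
python3 - <<'E'
from h import *
o=env.observe(); print(o['time_s'],o['position'],o['grip_width'],o['ft_force'])
d=cam("wrist"); im=d["image"][:,:,::-1]; cv2.imwrite("pics/c12.png",im)
d=cam("scene"); im=d["image"][:,:,::-1]; cv2.imwrite("pics/s12.png",cv2.resize(im[100:270,290:450],None,fx=3.5,fy=3.5,interpolation=cv2.INTER_CUBIC))
E
```

```text
15.7 [0.58800206 0.16901008 0.06710246] 0.007497177141193458 [-2.13486282 -1.01802477  5.42997908]
```

View pics/s12.png

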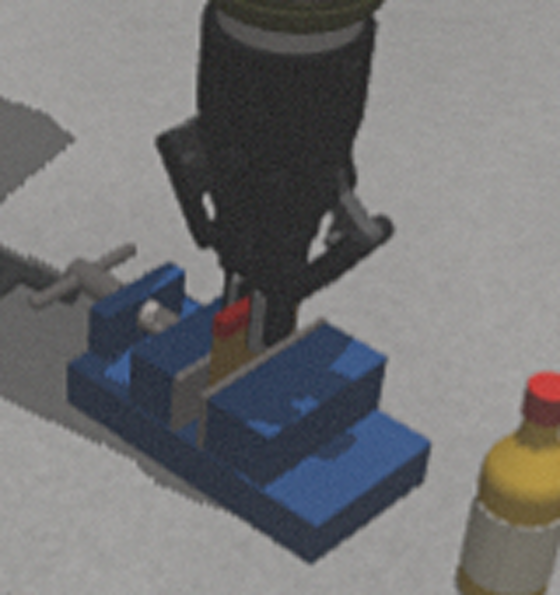

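View pics/c12.png

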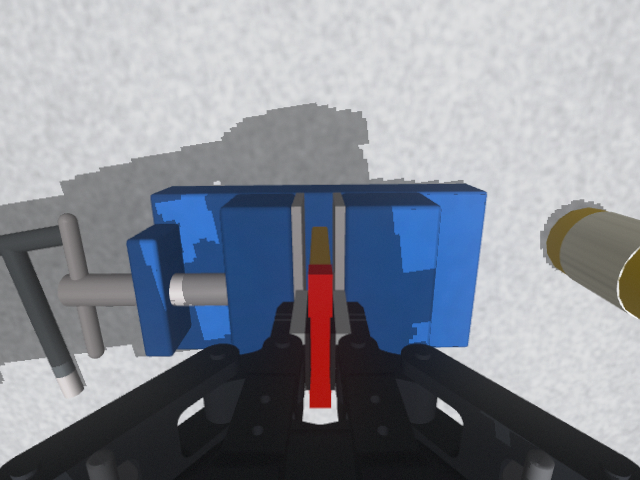

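The blank is on the floor: the height matches and there is about 7 N of contact. I release it gently, then rise.

>>> apply_moves(
  plan=[
    {"tx":0,"ty":0,"tz":0.3,"rx":0,"ry":0,"rz":0,"jaw":-1},
    {"tx":0,"ty":0,"tz":0.3,"rx":0,"ry":0,"rz":0,"jaw":-0.8},
    {"tx":0,"ty":0,"tz":0.3,"rx":0,"ry":0,"rz":0,"jaw":-0.7},
    {"tx":0,"ty":0,"tz":0.3,"rx":0,"ry":0,"rz":0,"jaw":-0.55},
    {"tx":0,"ty":0,"tz":0.3,"rx":0,"ry":0,"rz":0,"jaw":-0.4},
    {"tx":0,"ty":0,"tz":0.3,"rx":0,"ry":0,"rz":0,"jaw":-0.4},
    {"tx":0,"ty":0,"tz":0.3,"rx":0,"ry":0,"rz":0,"jaw":-0.4},
  ],
  grip_force=20,
)

```text
time_s: 16.5
position: [0.588, 0.169, 0.0674]
tool_rot: [[0.147, 0.989, 0.001], [0.989, -0.147, 0.001], [0.001, 0.001, -1.0]]
ft_force: [0.4, -0.0, -0.2]
grip_width: 0.0254
```

>>> apply_moves(
  plan=[
    {"tx":0,"ty":0,"tz":5,"rx":0,"ry":0,"rz":0,"jaw":-0.4},
    {"tx":0,"ty":0,"tz":15,"rx":0,"ry":0,"rz":0,"jaw":-0.4},
    {"tx":0,"ty":0,"tz":30,"rx":0,"ry":0,"rz":0,"jaw":-0.4},
    {"tx":0,"ty":0,"tz":55,"rx":0,"ry":0,"rz":0,"jaw":-0.4},
    {"tx":0,"ty":0,"tz":85,"rx":0,"ry":0,"rz":0,"jaw":-0.4},
    {"tx":0,"ty":0,"tz":120,"rx":0,"ry":0,"rz":0,"jaw":-0.4},
    {"tx":-15,"ty":-10,"tz":150,"rx":0,"ry":0,"rz":0,"jaw":-0.4},
    {"tx":-35,"ty":-10,"tz":170,"rx":0,"ry":0,"rz":0,"jaw":-0.4},
    {"tx":-55,"ty":-10,"tz":180,"rx":0,"ry":0,"rz":0,"jaw":-0.4},
    {"tx":-60,"ty":-10,"tz":180,"rx":0,"ry":0,"rz":0,"jaw":-0.4},
  ],
)

```text
time_s: 17.5
position: [0.5271, 0.1592, 0.2502]
tool_rot: [[0.147, 0.989, 0.005], [0.989, -0.147, 0.001], [0.002, 0.005, -1.0]]
ft_force: [0.1, -0.2, -0.1]
grip_width: 0.0255
```

```bash
python3 disc.py 13; python3 - <<'E'
from h import *
im=cv2.imread("pics/scene13.png"); cv2.imwrite("pics/s13.png",cv2.resize(im[120:440,120:460],None,fx=1.8,fy=1.8,interpolation=cv2.INTER_CUBIC))
d=cam("wrist"); o=env.observe(); p=o['position']
m=mask(d,[0,150,40],[6,255,255])|mask(d,[174,150,40],[180,255,255])
for b in blobs(m,100):
    P=cast(d,b,.093); print(b.mean(0),rect(P))
im=d["image"]; print(im.shape)
E
```

```text
17.5 [0.5271 0.1592 0.2502] 0.025529958622774924 [ 0.1441 -0.197  -0.0998]
yaw -8.42746088617556
top
brass [398.7705 203.7213] ((651.9482421875, -141.11373901367188), (8.481339454650879, 53.74946212768555), 16.206132888793945)
brass [439.7541 227.2459] ((610.9966430664062, -215.1178741455078), (54.42949676513672, 8.51974105834961), 15.832730293273926)
yel [422.325 317.025] ((450.2760009765625, -199.26065063476562), (29.581350326538086, 14.521056175231934), 15.748017311096191)
post [397.4286 299.8571] [ 0.481  -0.1457] r 0.1138 ang 174.06 sz [0.0092 0.0092]
post [355.9286 275.4286] [ 0.5226 -0.0682] r 0.1145 ang 128.72 sz [0.0093 0.0093]
post [442.6667 287.5   ] [ 0.5052 -0.2302] r 0.1149 ang -140.75 sz [0.0092 0.0075]
post [464.5    247.0714] [ 0.582  -0.2725] r 0.1156 ang -96.07 sz [0.0077 0.0096]
post [343. 230.] [ 0.6067 -0.0437] r 0.1145 ang 83.75 sz [0.0077 0.0075]
post [366.1538 190.6923] [ 0.6833 -0.0861] r 0.1142 ang 38.70 sz [0.008  0.0076]
post [450.4286 202.3571] [ 0.6668 -0.2478] r 0.1159 ang -51.20 sz [0.0099 0.0097]
post [462.0476 271.9048] [ 0.5349 -0.2664] r 0.1240 an
[... 1631 characters left out ...]
5 ] [ 0.4985 -0.077 ] r 0.1250 ang 139.94 sz [0.0094 0.0095]
post [229.   256.68] [ 0.5147 -0.0821] r 0.1095 ang 136.52 sz [0.0144 0.0153]
post [302.3704 279.7778] [ 0.6319 -0.0486] r 0.1152 ang 70.90 sz [0.0179 0.0113]
post [281.5    261.6071] [ 0.5819 -0.04  ] r 0.1181 ang 95.97 sz [0.0141 0.0108]
[390.61333333 198.5       ] ((588.5235595703125, 170.0469970703125), (55.36821365356445, 8.83346939086914), 81.58316802978516)
[602.07438017 190.96694215] ((764.9680786132812, 149.81106567382812), (22.43913459777832, 28.55965232849121), 73.76753997802734)
[630.31914894 378.25531915] ((806.276123046875, -40.52531433105469), (17.414823532104492, 8.901432037353516), 2.5913474559783936)
(480, 640, 3)
```

View pics/s13.png

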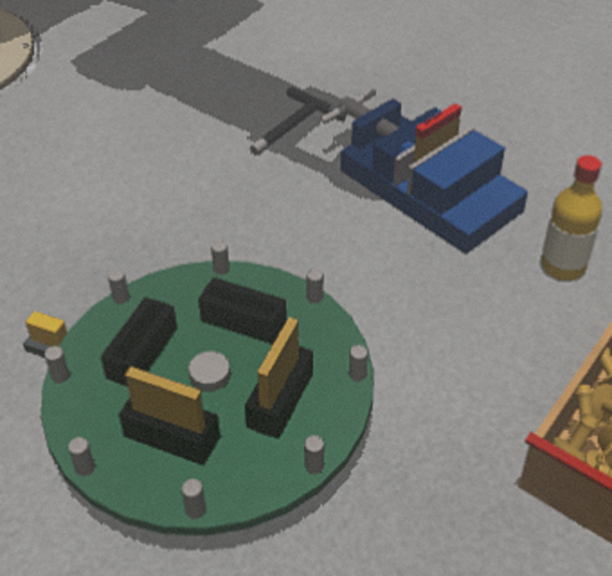

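View pics/wrist13.png

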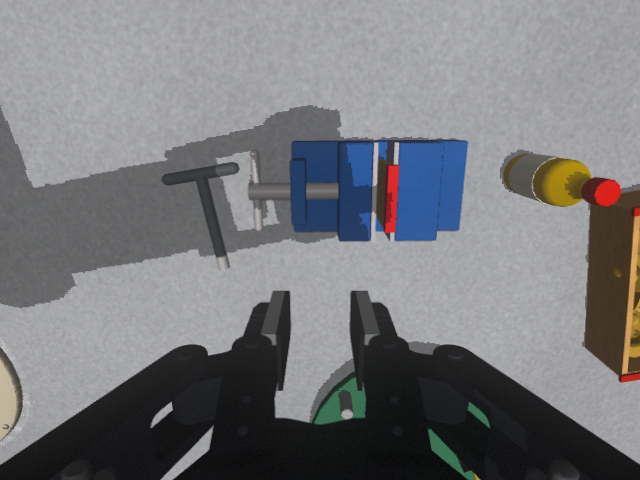

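```bash
python3 - <<'E'
from h import *
np.set_printoptions(precision=4,suppress=True)
d=cam("wrist"); im=d["image"][:,:,::-1]; cv2.imwrite("pics/c14.png",cv2.resize(im[130:250,330:450],None,fx=5,fy=5,interpolation=cv2.INTER_CUBIC))
E
```

```text
(no output)
```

View pics/c14.png

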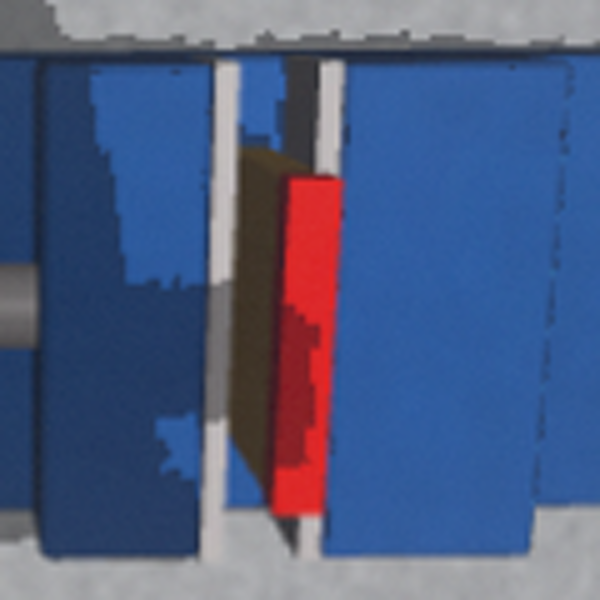

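```bash
python3 - <<'E'
from h import *
np.set_printoptions(precision=4,suppress=True)
d=cam("wrist"); f=lambda q:np.array(q)/5+[330,130]
G=cast(d,f([(241,64),(318,64),(221,557),(302,557)]),.062); B=cast(d,f([(288,178),(342,178),(270,514),(324,514)]),.093)
u=np.array([np.cos(np.radians(-8.2)),np.sin(np.radians(-8.2)),0]); w=np.array([-u[1],u[0],0])
for n,q in (("gap",G),("blank",B)): print(n,q.mean(0),q@u,q@w)
e=B.mean(0)-G.mean(0); print("off x,y",e@u,e@w)
E
```

```text
gap [0.5883 0.1692 0.062 ] [0.5511 0.5644 0.551  0.5661] [0.2958 0.2958 0.2069 0.2068]
blank [0.589  0.1695 0.093 ] [0.5546 0.5632 0.5542 0.5633] [0.2795 0.2794 0.224  0.224 ]
off x,y 0.0006487288368007826 0.00039848769050515825
```

The blank is centred within 1 mm and upright, and the gripper is clear, so I hand in.

```bash
python3 -c "
from rig import env
print(env.close_job())"
```

```text
the job is handed in; nothing more can be done
None
```

The job is done and handed in at about 18 s of the 72 s allowed; the hand-in reports no verdict.

I straddled a rim post with the fingers and turned the disc about 77° until the red-topped blank stood at the pointer. I then drew the blank straight up, lowered it into the vice gap down to the floor, let go and backed away.

**Last checks**
- **Turntable:** the disc's yaw from its eight posts is 16.3°. The pointer read 15.7° to 16.7° in the wrist and top pictures, about 16.3° on average.
- **Blank in the vice:** it stands upright, about 0.6 mm (across) and 0.4 mm (along) from the middle of the gap. It touched the floor at the expected height with a light contact of about 7 N.
- **Other things:** both plain blanks are still in their slots. The arm never touched the chuck key or the oil bottle, and they look untouched in the last pictures.

**Disagreements**
- The scene camera's positions differed from the other two views by about 5 mm, so I relied on the wrist and top views.
- One automatic post fit in the wrist view came out wrong, so I replaced it with hand-picked points.

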